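# Sort inspected transformers and pack their spacers

### The arm

A 6-joint arm with a two-finger parallel gripper is mounted at the origin on the work surface. World frame = base frame: x ahead of the robot, y to its left, z up, the work surface at z = 0. Lengths are in mm, angles in rad, forces in N, time in s.
With the tool pointing down it reaches from about 275 to 750 mm from the base axis. Payload 10.2 kg.
Tool frame: the origin (TCP) lies between the finger pads; the fingertips stand 25 mm ahead of it and the grasp point (between the pads) lies 6 mm ahead of it; z points along the fingers, y is the line along which they close (so a half turn about z gives the same grasp; the last joint's range is limited). The gripper opens to 85 mm and grips with 20 to 120 N. Pads are 22 mm wide; open, the fingers measure 114 mm over their backs; the gripper's body (76 mm by 85 mm) begins 54 mm behind the grasp point. The pads swing forward as they close: fully open they stand 13 mm farther back than shut.
Start: joints at [0.98, 0.313, 1.498, -0, 1.331, -0.223], TCP at [188.784, 489.89, 256.294] pointing down, gripper open.
Joint ranges: [-2.94, 2.94], [-0.97, 2.17], [0.19, 2.56], [-1.23, 4.37], [0.02, 3.11], [-2.88, 2.88]. Speed limits (rad/s): [2.39, 2.39, 3.01, 3.14, 3.14, 3.14].

### API

Orientations are given as a unit quaternion [w, x, y, z].
In Python, from rig import ctrl, eyes, finish_job gives the robot as it stands.
- The arm moves only by the tool step_arm, never from a script. Its argument "increments" is a list of rows, each an object of numbers: "dx", "dy", "dz": the shift along the tool's x, y, z in units of 25 mm (1.0 is 25 mm); "wx", "wy", "wz": the turn, a rotation vector about the tool's x, y, z in units of 6 degrees (1.0 is 6 degrees). A call has 1 to 5 rows; each row shifts and turns the commanded pose from where the row before left it, along the tool's axes as they then stand; what a row does not reach is not made up. A row lasts 1/10 s, in which the tool goes at most 50 mm and 8.59 degrees, less where a joint would pass 70% of its speed; a pose out of reach is approached as far as the arm can. A call is refused whole if a number of a shift passes 1 or a number of a turn 1, either way. A call with a gripper value outside its range is refused whole. "fingers" is the finger opening in mm, from 0 to 85.4, set as the call begins (left out, the last holds). The fingers move at their own pace and stop on an object; "squeeze" is the grip in N (left out, the last holds). Time passes only in rows, so rows that do not move let the fingers close. It gives the time, the measured TCP pose, the force, the opening and the grip force at its end, in the units of the state.
- ctrl.sense(): the state, without advancing time (a new reading comes with each control period).
- eyes.capture(name): name is "side" or "top"; returns a dict with "frame" (384x512x3 uint8, blue, green, red), "fx", "fy", "cx", "cy" (pixels), "R" (3x3) and "t" (3): a world point X has camera coordinates R X + t. Camera axes: x right, y down, z forward; pixel columns grow to the right and rows downward; lengths in mm; the calibration is good to about 2 mm. A picture is of the moment at which its call begins. There is no depth.
- finish_job(): hands the job in; it is judged then, once.
Trained networks look in the newest picture that a camera, given by its name, has taken for a name from the list of things; names that differ only in an ending like _2 or _b are one class to them, and where a whole thing is asked for, a point or a joint stands for the part that bears it (a point fixed in the world has none). Each returns a list of dicts, best first, with "p" (0 to 1); they miss things now and then, are a little off and sometimes report something else, mostly with a low value. They report only what shows in the picture. A call takes as long as a camera call.
- eyes.cut_out(camera, label): "mask" (384x512 bool, what is visible of it).
- eyes.landmark_of(camera, label): "point" ([x, y, z] in mm, in the coordinates of the camera as it stood for that picture, good to about 4 mm: a listed point, or the origin of a listed thing).
The state is a dict: "time_s": time; "joints": joint angles; "dq": joint speeds; "tau": joint torques, N m; "eef_pos": TCP position; "ee_rot": TCP orientation; "force": force on the tool from outside, world axes, zero at the start; "wrist_torque": the same for the moment, N m; "grip_width": opening from 0.0 (shut) to 1.0 (fully open); "grip_force": force on a finger pad.
Only numpy, scipy, OpenCV 4.12 (cv2) and the standard library are available. Lean on these libraries where they do the work, as an engineer would, in place of code of your own. Each camera call takes 0.05 s, during which the arm holds its last target. There are 200 camera calls.

### The job

Clear the sloping inspection stand: lay each transformer whose tag shows a ring flat in a nest of the dispatch tray, and the one whose tag shows a cross flat in a nest of the reject tray, setting them down without dropping them. Pour all the brass spacers from the white cup into the dispatch tray's long hardware compartment and stand the empty cup upright on the bench. Leave the screwdriver and the tape roll where they are.

Things in the scene. Friction and masses are not known exactly. Their poses are not given: they have to be found in the camera images.
- unit_a: Transformer, 0.29 to 0.47 kg: steel foot flange 84 (x) x 42 (y) x 5 mm; black body 42 wide (y), its middle 34 (x) rising to a flat top at 40 mm, 28 mm high terminal ledges (barriers to 36) at both x ends. Origin: centre of the underside; z out of the top. Starts flat on the 40 degree slope. On top a round yellow tag, 33 mm, marked with a black ring: passed.
- unit_b: Transformer, 0.29 to 0.47 kg: steel foot flange 84 (x) x 42 (y) x 5 mm; black body 42 wide (y), its middle 34 (x) rising to a flat top at 40 mm, 28 mm high terminal ledges (barriers to 36) at both x ends. Origin: centre of the underside; z out of the top. Starts flat on the 40 degree slope. On top a round yellow tag, 33 mm, marked with a black ring: passed.
- unit_c: Transformer, 0.29 to 0.47 kg: steel foot flange 84 (x) x 42 (y) x 5 mm; black body 42 wide (y), its middle 34 (x) rising to a flat top at 40 mm, 28 mm high terminal ledges (barriers to 36) at both x ends. Origin: centre of the underside; z out of the top. Starts flat on the 40 degree slope. On top a square yellow tag, 33 mm, marked with a black diagonal cross: rejected.
- stand: Fixed aluminium inspection stand, 270 mm wide (own y), 100 deep, 94 high at its back, which is towards the robot; its face looks away from the robot, sloping at 40 degrees, with an 11 mm high lip along the low edge and 6 mm ribs. The units lie side by side on it, 92 mm apart, in any order, own x up the slope, against the lip. Origin: centre of the underside.
- pack_tray: Fixed grey dispatch tray 210 (x) x 190 (y) mm. Along its -y side two nests end to end (points pack_nest_near, pack_nest_far), floor 3 mm above the bench; along its +y side one long open hardware compartment (point hardware). Origin: centre of its underside.
- pack_nest_near (a point): Nest: flat pocket 96 mm (tray x) by 56 mm (tray y) inside, low walls 9 mm above its floor; a unit has 6 to 7 mm of play each side. Site at the centre of the nest floor, axes of the tray; this is the dispatch tray's nest towards the robot. The hardware compartment's 40 mm high wall stands 62 mm to its +y side.
- pack_nest_far (a point): Nest: flat pocket 96 mm (tray x) by 56 mm (tray y) inside, low walls 9 mm above its floor; a unit has 6 to 7 mm of play each side. Site at the centre of the nest floor, axes of the tray; the dispatch tray's nest away from the robot. The hardware compartment's wall stands 62 mm to its +y side.
- hardware (a point): Centre of the floor of the dispatch tray's hardware compartment: 202 mm inside along tray x, 86 mm along tray y, walls 4 mm thick, their tops 37 mm above this floor (40 mm above the bench). Axes of the tray.
- reject_tray: Fixed grey reject tray 210 (x) x 68 (y) mm with two nests end to end and no compartment. Origin: centre of its underside.
- reject_nest_near (a point): Nest: flat pocket 96 mm (tray x) by 56 mm (tray y) inside, low walls 9 mm above its floor; a unit has 6 to 7 mm of play each side. Site at the centre of the nest floor (3 mm above the bench), axes of the tray; the reject tray's nest towards the robot.
- reject_nest_far (a point): Nest: flat pocket 96 mm (tray x) by 56 mm (tray y) inside, low walls 9 mm above its floor; a unit has 6 to 7 mm of play each side. Site at the centre of the nest floor, axes of the tray; the reject tray's nest away from the robot.
- cup: White round plastic cup without handle, 68 mm high, 54 mm across the foot, 62 mm across the rim, wall 3.5 mm, smooth, 0.08 kg, standing on the bench with eight loose brass spacers in it (up to 29 mm above its foot; they slide out once it is tipped some 20 degrees past level). Origin: centre of its underside, z up its axis.
- screwdriver: Bystander: screwdriver about 200 mm long lying on the bench. Leave it alone.
- tape: Bystander: pale roll of tape, 84 mm across and 19 mm high, lying flat. Leave it alone. (A fixed green bin of nuts, 60 mm high, also stands on the bench beyond the stand, 50 mm or more behind it.)
- spacer0: One of eight identical round brass spacers, 14 mm diameter, 12 mm long, 14 g, in the cup at the start. Origin: centre of one end face, z along its axis.
- spacer1: One of eight identical round brass spacers, 14 mm diameter, 12 mm long, 14 g, in the cup at the start. Origin: centre of one end face, z along its axis.
- spacer2: One of eight identical round brass spacers, 14 mm diameter, 12 mm long, 14 g, in the cup at the start. Origin: centre of one end face, z along its axis.
- spacer3: One of eight identical round brass spacers, 14 mm diameter, 12 mm long, 14 g, in the cup at the start. Origin: centre of one end face, z along its axis.
- spacer4: One of eight identical round brass spacers, 14 mm diameter, 12 mm long, 14 g, in the cup at the start. Origin: centre of one end face, z along its axis.
- spacer5: One of eight identical round brass spacers, 14 mm diameter, 12 mm long, 14 g, in the cup at the start. Origin: centre of one end face, z along its axis.
- spacer6: One of eight identical round brass spacers, 14 mm diameter, 12 mm long, 14 g, in the cup at the start. Origin: centre of one end face, z along its axis.
- spacer7: One of eight identical round brass spacers, 14 mm diameter, 12 mm long, 14 g, in the cup at the start. Origin: centre of one end face, z along its axis.

How it is judged:
By the outcome, as a careful person would: the job done as asked, in the order asked, and still so for the second after the job is handed in, with the robot touching nothing.
It also fails if it takes over 72 s, if anything falls off the work surface, if the arm or the gripper's body presses on something with over 40 N, if the wrist force passes 120 N, or if a joint passes its speed limit or range.

## Working session

There is one attempt and no reset: what is moved stays moved. The work goes in short steps, Python scripts to look and compute and a tool call to move; the robot and the scene stay as the last step left them, time stands still between calls to the robot, and variables do not carry over. Pictures are saved under pics/ and viewed, at most 10 in all, crops included, and the job is handed in when it is done.

Besides the shell and the picture viewer there is one more tool, called after ">>>" by a JSON object that holds its "op" and its "data", one argument or row to a line. step_arm: Moves the arm, as the interface text tells. Its arguments: {"type":"object","properties":{"increments":{"type":"array"},"fingers":{"type":"number"},"squeeze":{"type":"number"}},"required":["increments"]}

```bash
ls; mkdir -p pics; cat > h.py <<'E'
import numpy as np, cv2
from rig import ctrl, eyes, finish_job
from scipy.spatial.transform import Rotation as Ro
def world(c,p): return c["R"].T@(np.array(p)-np.array(c["t"]).ravel())
def proj(c,X):
    p=np.array(c["R"])@X+np.array(c["t"]).ravel(); return np.array([c["fx"]*p[0]/p[2]+c["cx"],c["fy"]*p[1]/p[2]+c["cy"]])
def onplane(c,uv,z):
    R=np.array(c["R"]);C=-R.T@np.array(c["t"]).ravel();d=R.T@np.array([(uv[0]-c["cx"])/c["fx"],(uv[1]-c["cy"])/c["fy"],1]);return C+d*(z-C[2])/d[2]
E
python3 - <<'E'
from h import *
s=ctrl.sense();print(s)
cs={n:eyes.capture(n) for n in("top","side")}
cv2.imwrite("pics/a.png",cv2.resize(cs["top"]["frame"],(800,600)));cv2.imwrite("pics/b.png",cv2.resize(cs["side"]["frame"],(800,600)))
for n in cs:
  c=cs[n];print(n,-np.array(c["R"]).T@np.array(c["t"]).ravel())
  for l in "unit_a unit_c stand pack_tray pack_nest_near pack_nest_far hardware reject_tray reject_nest_near reject_nest_far cup screwdriver tape".split():
    for d in eyes.landmark_of(n,l)[:4]: 
      if d["p"]>.2: w=world(c,d["point"]);print(l,round(d["p"],2),w.round(1),proj(c,w).round())
E
```

```text
pics
{'time_s': 0.0, 'joints': array([ 9.79579171e-01,  3.13449635e-01,  1.49844875e+00,  1.65230522e-05,
        1.33100220e+00, -2.23364481e-01]), 'dq': array([ 3.15398829e-04,  8.99430670e-04,  2.38233482e-03, -3.70459309e-05,
        4.89627266e-04, -1.02133029e-03]), 'tau': array([ 4.04262273e-04, -4.12271583e+01, -2.59735537e+01, -1.57757595e-04,
        4.34998336e-03, -3.64360812e-05]), 'eef_pos': array([188.65599418, 489.68690417, 255.73085064]), 'ee_rot': array([-2.66418637e-04,  1.82892981e-01,  9.83132610e-01, -5.97291509e-04]), 'force': array([ 0.27450813, -0.45728307, -0.08162857]), 'wrist_torque': array([-0.00154527,  0.04959126,  0.02665544]), 'grip_force': 0.0, 'grip_width': 1.0027808900589716}
top [ 4.79878515e+02 -1.72019618e-02  9.03651048e+02]
unit_a 0.95 [ 687.6 -116.3   51.2] [311. 134.]
unit_a 0.65 [455.6  -5.7  15.3] [263. 232.]
unit_a 0.62 [674.2 -22.9  47.6] [272. 139.]
unit_a 0.6 [661.8  71.6  49.5] [232. 144.]
unit_c 0.95 [ 687.6 -116.3   51.2] [311. 134.]
unit_c 0.65 [455.6  -5.7  15.3] [263. 232.]
unit_c 0.62 [674.2 -22.9  47.6] [272. 139.]
unit_c 0.6 [
[... 977 characters left out ...]
3  45.5] [285. 164.]
stand 0.69 [659.9 -21.9  -3. ] [301. 198.]
pack_tray 0.95 [461.2 298.   -3.8] [191. 155.]
pack_nest_near 0.92 [433.7 227.3   3.1] [189. 168.]
pack_nest_far 0.97 [527.9 256.9   3.7] [216. 154.]
hardware 0.73 [448.7 346.7  -0.8] [182. 147.]
hardware 0.24 [527.1 254.7   5. ] [216. 154.]
reject_tray 0.76 [ 489.4 -320.1   -0.7] [306. 315.]
reject_nest_near 0.56 [ 435.1 -307.9    2.3] [279. 320.]
reject_nest_far 0.72 [ 5.318e+02 -3.297e+02 -4.000e-01] [327. 310.]
cup 0.68 [463.3  -2.5  -0.5] [230. 216.]
cup 0.43 [674.7 -21.5  47.4] [307. 181.]
screwdriver 0.76 [740.  272.3  -4.3] [275. 137.]
tape 0.96 [ 680.1 -332.8   -1.3] [387. 283.]
tape 0.53 [660.  -21.4  -1.2] [301. 197.]
```

View pics/a.png

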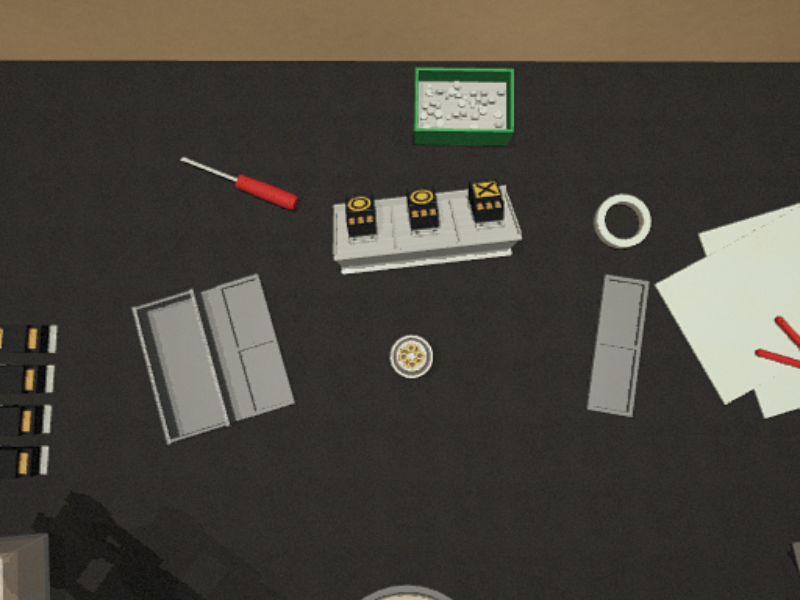

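View pics/b.png

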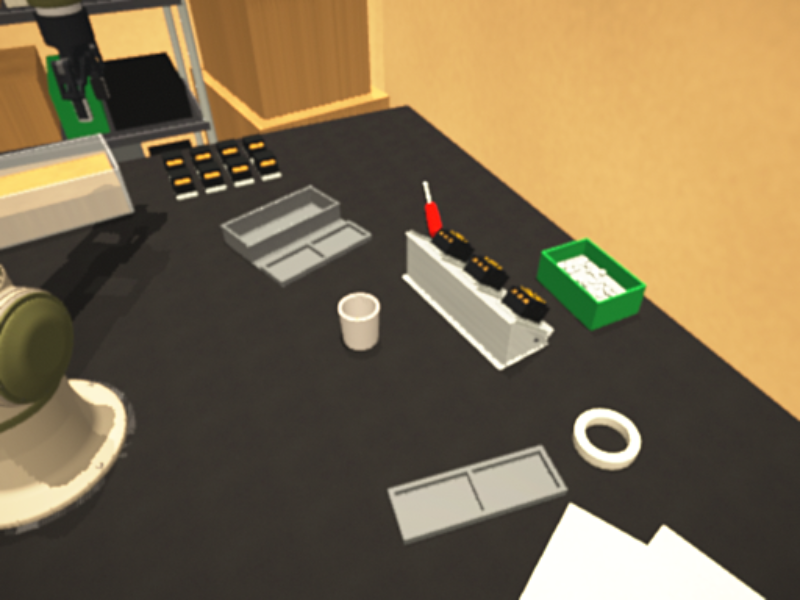

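The top view shows the cross tag at (485,188), with ring tags at (422,197) and (360,204). The cup is at (411,356), the dispatch tray at left (215,355) and the reject tray at right (618,345). The side view agrees. Next I'll refine the poses by triangulating the tags and fitting tray silhouettes.

```bash
cat > meas.py <<'E'
from h import *
from scipy.optimize import minimize
cs={n:eyes.capture(n) for n in("top","side")}
def tri(ps):
    A=[];b=[]
    for n,uv in ps.items():
        c=cs[n];R=np.array(c["R"]);t=np.array(c["t"]).ravel()
        for k,(f,o) in enumerate(((c["fx"],c["cx"]),(c["fy"],c["cy"]))):
            m=(uv[k]-o)/f; A.append(m*R[2]-R[k]); b.append(t[k]-m*t[2])
    return np.linalg.lstsq(np.array(A),np.array(b),rcond=None)[0]
# tags: yellow disc incl. marking, via tag-normal plane fit
guess=[np.array(g) for g in((687,-116,49.),(674,-21,48.),(661,71,48.))]
for g in guess:
    tag=g+40*np.array([.64*.99,.64*.14,.766]); ps={}
    for n,c in cs.items():
        u=proj(c,tag); hsv=cv2.cvtColor(c["frame"],cv2.COLOR_BGR2HSV)
        m=cv2.inRange(hsv,(15,110,90),(40,255,255)); k=np.zeros_like(m); cv2.circle(k,tuple(int(round(x)) for x in u),11,255,-1)
        ys,xs=np.nonzero(m&k); cand=np.c_[xs,ys].astype(np.float32)
        # only the part above terminals: enclose
        (x,y),r=cv2.minEnclosingCircle(cand); ps[n]=(x,y); print(n,u.round(1),(round(x,1),round(y,1)),round(r,1),len(cand))
    print("tag",tri(ps).round(1))
def sil(c,boxes,x,y,a):
    M=np.zeros((384*4,512*4),np.uint8);ca,sa=np.cos(a),np.sin(a)
    for (x0,x1,y0,y1,z1) in boxes:
        P=[proj(c,np.array([x+ca*X-sa*Y,y+sa*X+ca*Y,Z])) for X in(x0,x1) for Y in(y0,y1) for Z in(0,z1)]
        cv2.fillConvexPoly(M,cv2.convexHull((np.array(P)*4+1.5).round().astype(np.int32)),255)
    return cv2.resize(M,(512,384),interpolation=cv2.INTER_AREA)/255.
for l,boxes,x0 in(("reject_tray",[(-105,105,-34,34,12)],(489,-322,-.14)),("pack_tray",[(-105,105,-95,1,12),(-105,105,1,95,40)],(460,299,.26))):
    for use in(("top",),("side",),("top","side")):
        ms=[]
        for n in use:
            d=eyes.cut_out(n,l)
            if d: ms.append((cs[n],d[0]["mask"],d[0]["p"]))
        if not ms: print("no",l,use);continue
        f=lambda v:sum(np.abs(sil(c,boxes,v[0],v[1],v[2]/100)-m).sum() for c,m,_ in ms)
        v0=np.array([x0[0],x0[1],x0[2]*100]);r=minimize(f,v0,method="Nelder-Mead",options=dict(initial_simplex=v0+np.array([[0,0,0],[8,0,0],[0,8,0],[0,0,8]])))
        print(l,use,r.x.round(2),r.fun,[int(m.sum()) for _,m,_ in ms])
ms={n:eyes.cut_out(n,"cup")[0]["mask"] for n in cs}
c=cs["top"];ys,xs=np.nonzero(ms["top"]);(x,y),r=cv2.minEnclosingCircle(np.c_[xs,ys].astype(np.float32));print("cup rim",onplane(c,(x,y),66),r)
E
python3 meas.py
```

```text
top [311.2 120. ] (309.9, 123.0) 9.3 122
side [342.2 188.1] (340.5, 188.9) 9.5 85
tag [ 707.4 -110.3   77.1]
top [269.7 125.4] (269.7, 128.6) 8.5 107
side [315.9 168.2] (313.5, 169.5) 7.6 58
tag [692.3 -17.6  77.1]
top [229.5 130.7] (229.5, 133.5) 9.2 117
side [293.2 151. ] (290.5, 151.0) 8.1 53
tag [678.6  74.5  81.3]
reject_tray ('top',) [ 485.76 -322.62  -16.4 ] 70.96862745098039 [2661]
reject_tray ('side',) [ 484.6  -322.17  -16.37] 144.02352941176468 [4051]
reject_tray ('top', 'side') [ 485.34 -322.06  -16.8 ] 222.18431372549017 [2661, 4051]
pack_tray ('top',) [463.07 296.88  30.91] 120.0156862745098 [7569]
pack_tray ('side',) [460.11 294.54  30.28] 98.10588235294117 [3546]
pack_tray ('top', 'side') [462.66 296.34  30.76] 283.8156862745098 [7569, 3546]
cup rim [465.34725822  -4.76219472  66.        ] 13.660324096679688
```

```bash
python3 - <<'E'
from h import *
a=eyes.capture("top")["frame"][110:180,200:345];b=eyes.capture("side")["frame"][140:220,250:370]
a=cv2.resize(a,None,fx=5,fy=5,interpolation=cv2.INTER_CUBIC);b=cv2.resize(b,None,fx=3,fy=3,interpolation=cv2.INTER_CUBIC)
W=max(a.shape[1],b.shape[1]);p=lambda i:cv2.copyMakeBorder(i,0,0,0,W-i.shape[1],0)
cv2.imwrite("pics/c.png",np.vstack([p(a),p(b)]))
E
```

```text
(no output)
```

View pics/c.png

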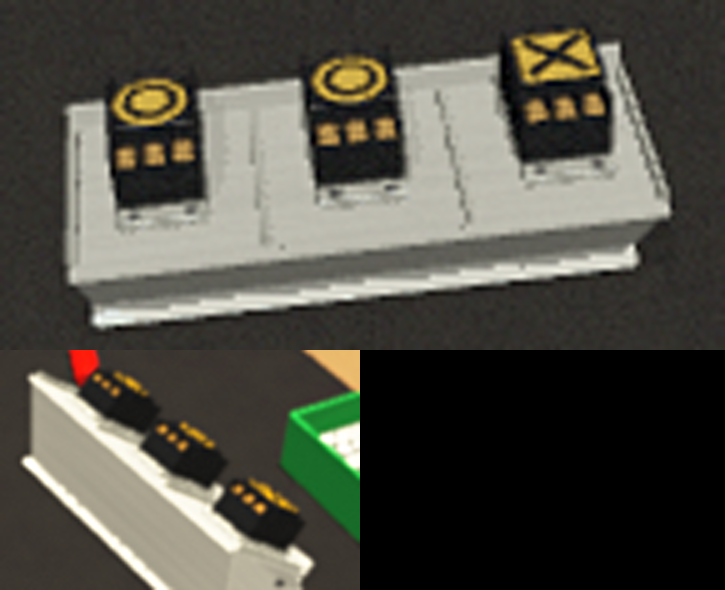

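```bash
python3 - <<'E'
from h import *
c=eyes.capture("top");im=cv2.resize(c["frame"],None,fx=4,fy=4,interpolation=cv2.INTER_CUBIC)
def rect(x,y,a,hx,hy,z):
    ca,sa=np.cos(a),np.sin(a)
    P=np.array([proj(c,np.array([x+ca*X-sa*Y,y+sa*X+ca*Y,z])) for X,Y in((-hx,-hy),(hx,-hy),(hx,hy),(-hx,hy))])
    cv2.polylines(im,[((P+.5)*4).astype(np.int32)],True,(0,0,255),1)
rect(432,225,.3,48,28,10);rect(529,255,.3,48,28,10);rect(447.5,342,.3,101,43,40)
rect(436.2,-313.6,-.166,48,28,10);rect(536.8,-330.4,-.166,48,28,10)
a=im[650:1180,310:780];b=im[650:1180,1460:1700]
cv2.imwrite("pics/d.png",np.hstack([a,b]))
print(ctrl.sense()["time_s"])
E
```

```text
2.15
```

View pics/d.png

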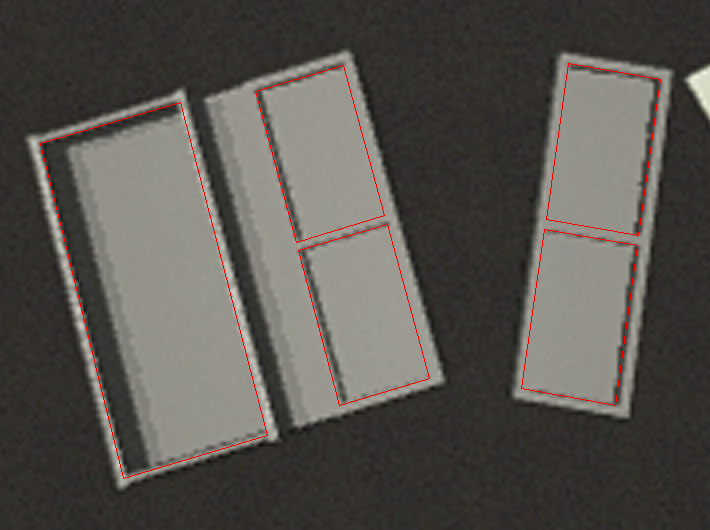

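```bash
cat >> h.py <<'E'
import json,os
def tool(psi,tau=0):
    s,c=np.sin(psi),np.cos(psi);t=np.radians(tau)
    z=np.array([-np.sin(t)*c,-np.sin(t)*s,-np.cos(t)]);y=np.array([-s,c,0]);return np.c_[np.cross(y,z),y,z]
def pose():
    s=ctrl.sense();q=s["ee_rot"]
    L=json.load(open("log.json")) if os.path.exists("log.json") else []
    L.append([*s["joints"],*s["eef_pos"],*q]);json.dump(L,open("log.json","w"))
    return np.array(s["eef_pos"]),Ro.from_quat([q[1],q[2],q[3],q[0]]).as_matrix()
def plan(legs,slow=1.0,start=None):
    """legs: list of (pos,R[,slow]); prints rows grouped in calls of 5"""
    p,R=start or pose();p=np.array(p,float);rows=[]
    for leg in legs:
        P,T=np.array(leg[0],float),leg[1];sl=leg[2] if len(leg)>2 else slow
        rv=Ro.from_matrix(R.T@T).as_rotvec();w=np.degrees(rv)/6
        n=max(1,int(np.ceil(np.abs(w).max()/.95)))
        while True:
            out=[];pp,RR=p.copy(),R.copy()
            for i in range(n):
                d=RR.T@((P-pp)/(n-i))/25;d=d.round(2);ww=(w/n).round(2)
                out.append((d,ww));pp=pp+RR@d*25;RR=RR@Ro.from_rotvec(np.radians(ww*6)).as_matrix()
            if max(np.abs(o[0]).max() for o in out)<=sl: break
            n+=1
        rows+=out;p,R=pp,RR
    K="dx dy dz wx wy wz".split()
    js=[{k:float(v) for k,v in zip(K,[*d,*w]) if v} for d,w in rows]
    for i in range(0,len(js),5):print(json.dumps(js[i:i+5]).replace(" ","").replace('"',''))
    print(len(js),"rows; t=",ctrl.sense()["time_s"])
TH=.119;NP=.29;NR=-.166
U={k:np.array(v) for k,v in dict(left=(663,70.3,48.5),mid=(674,-22,48.5),cross=(685,-114.5,48.5)).items()}
c4,s4=np.cos(np.radians(40)),np.sin(np.radians(40))
ZU=np.array([s4*np.cos(TH),s4*np.sin(TH),c4])
NEST=dict(pn=(432,225,3),pf=(529,255,3),rn=(436.2,-313.6,3),rf=(536.8,-330.4,3))
E
python3 - <<'E'
from h import *
plan([((690,74,180),tool(TH,0),.95)])
E
```

```text
[{dx:-0.95,dy:-0.32,dz:0.12,wz:-0.18},{dx:-0.94,dy:-0.34,dz:0.12,wz:-0.18},{dx:-0.94,dy:-0.36,dz:0.12,wz:-0.18},{dx:-0.93,dy:-0.37,dz:0.12,wz:-0.18},{dx:-0.92,dy:-0.39,dz:0.12,wz:-0.18}]
[{dx:-0.92,dy:-0.41,dz:0.12,wz:-0.18},{dx:-0.91,dy:-0.42,dz:0.12,wz:-0.18},{dx:-0.9,dy:-0.44,dz:0.12,wz:-0.18},{dx:-0.89,dy:-0.46,dz:0.12,wz:-0.18},{dx:-0.88,dy:-0.48,dz:0.12,wz:-0.18}]
[{dx:-0.87,dy:-0.49,dz:0.12,wz:-0.18},{dx:-0.86,dy:-0.51,dz:0.12,wz:-0.18},{dx:-0.85,dy:-0.52,dz:0.12,wz:-0.18},{dx:-0.84,dy:-0.54,dz:0.11,wz:-0.18},{dx:-0.83,dy:-0.56,dz:0.12,wz:-0.18}]
[{dx:-0.82,dy:-0.57,dz:0.11,wz:-0.18},{dx:-0.81,dy:-0.59,dz:0.12,wz:-0.18},{dx:-0.8,dy:-0.6,dz:0.11,wz:-0.18},{dx:-0.79,dy:-0.62,dz:0.12,wz:-0.18},{dx:-0.78,dy:-0.63,dz:0.11,wz:-0.18}]
[{dx:-0.77,dy:-0.65,dz:0.12,wz:-0.18},{dx:-0.76,dy:-0.66,dz:0.11,wz:-0.18},{dx:-0.74,dy:-0.68,dz:0.12,wz:-0.18},{dx:-0.73,dy:-0.69,dz:0.11,wz:-0.18},{dx:-0.72,dy:-0.7,dz:0.12,wz:-0.18}]
[{dx:-0.7,dy:-0.71,dz:0.11,wz:-0.18}]
26 rows; t= 2.15
```

```bash
cat >> h.py <<'E'
def plan(legs,slow=1.0,start=None):
    p,R=start or pose();p=np.array(p,float)
    for leg in legs:
        P,T=np.array(leg[0],float),leg[1];sl=leg[2] if len(leg)>2 else slow
        w=np.degrees(Ro.from_matrix(R.T@T).as_rotvec())/6
        n=max(1,int(np.ceil(np.abs(w).max()/.95)))
        while True:
            ww=(w/n).round(2);S=np.zeros((3,3));RR=R.copy()
            for i in range(n): S+=RR;RR=RR@Ro.from_rotvec(np.radians(ww*6)).as_matrix()
            d=(np.linalg.solve(S,P-p)/25).round(3)
            if np.abs(d).max()<=sl: break
            n+=1
        p=p+S@d*25;R=RR
        print(n,"x",{k:float(v) for k,v in zip("dx dy dz wx wy wz".split(),[*d,*ww]) if abs(v)>.001},"->",p.round(1))
    return p,R
E
python3 - <<'E'
from h import *
plan([((690,74,180),tool(TH,0),.99)])
E
```

```text
23 x {'dx': -0.972, 'dy': -0.603, 'dz': 0.133, 'wz': -0.2} -> [690.1  73.9 179.8]
```

>>> {"op": "step_arm", "data": {
  "increments": [
    {"dx": -0.97, "dy": -0.6, "dz": 0.13, "wz": -0.2},
    {"dx": -0.97, "dy": -0.6, "dz": 0.13, "wz": -0.2},
    {"dx": -0.97, "dy": -0.6, "dz": 0.13, "wz": -0.2},
    {"dx": -0.97, "dy": -0.6, "dz": 0.13, "wz": -0.2},
    {"dx": -0.97, "dy": -0.6, "dz": 0.13, "wz": -0.2}
  ],
  "fingers": 70,
  "squeeze": 60
}}

```text
invalid input at $.increments[0]: expected keys dx, dy, dz, wx, wy, wz
```

```bash
python3 -c "from h import *;pose()"
```

>>> {"op": "step_arm", "data": {
  "increments": [
    {"dx": -0.97, "dy": -0.6, "dz": 0.13, "wz": -0.2},
    {"dx": -0.97, "dy": -0.6, "dz": 0.13, "wz": -0.2},
    {"dx": -0.97, "dy": -0.6, "dz": 0.13, "wz": -0.2},
    {"dx": -0.97, "dy": -0.6, "dz": 0.13, "wz": -0.2},
    {"dx": -0.97, "dy": -0.6, "dz": 0.13, "wz": -0.2}
  ]
}}

```text
invalid input at $.increments[0]: expected keys dx, dy, dz, wx, wy, wz
```

```bash
python3 -c "from h import *;pose()"
```

>>> {"op": "step_arm", "data": {
  "increments": [
    {"dx": -0.97, "dy": -0.6, "dz": 0.13, "wz": -0.2},
    {"dx": -0.97, "dy": -0.6, "dz": 0.13, "wz": -0.2},
    {"dx": -0.97, "dy": -0.6, "dz": 0.13, "wz": -0.2},
    {"dx": -0.97, "dy": -0.6, "dz": 0.13, "wz": -0.2},
    {"dx": -0.97, "dy": -0.6, "dz": 0.13, "wz": -0.2}
  ]
}}

```text
invalid input at $.increments[0]: expected keys dx, dy, dz, wx, wy, wz
```

>>> {"op": "step_arm", "data": {
  "increments": [
    {"dx": -0.97, "dy": -0.6, "dz": 0.13, "wz": -0.2},
    {"dx": -0.97, "dy": -0.6, "dz": 0.13, "wz": -0.2},
    {"dx": -0.97, "dy": -0.6, "dz": 0.13, "wz": -0.2},
    {"dx": -0.97, "dy": -0.6, "dz": 0.13, "wz": -0.2},
    {"dx": -0.97, "dy": -0.6, "dz": 0.13, "wz": -0.2}
  ]
}}

```text
invalid input at $.increments[0]: expected keys dx, dy, dz, wx, wy, wz
```

```bash
python3 -c "from h import *;pose()"
```

>>> {"op": "step_arm", "data": {
  "increments": [
    {"dx": -0.97, "dy": -0.6, "dz": 0.13, "wz": -0.2, "wy": 0.9},
    {"dx": -0.97, "dy": -0.6, "dz": 0.13, "wz": -0.2, "wy": 0.9},
    {"dx": -0.97, "dy": -0.6, "dz": 0.13, "wz": -0.2},
    {"wy": 0}
  ]
}}

```text
invalid input at $.increments[0]: expected keys dx, dy, dz, wx, wy, wz
```

```bash
cat > kin.py <<'E'
from h import *
L=np.array(json.load(open("log.json")))
A=[];b=[]
for r in L:
    q=r[:6];R=Ro.from_quat([r[10],r[11],r[12],r[9]]).as_matrix();z=R[:,2];p=r[6:9]
    u=np.array([np.cos(q[0]),np.sin(q[0]),0]);a=q[1]+q[2]
    # p - = a1 u + d1 zhat + L2 (sin q2,cos q2) + L4(sin a,cos a)+ a3 (cos a,-sin a) + d6 z
    B=np.c_[u,[0,0,1],u*np.sin(q[1])+np.array([0,0,np.cos(q[1])]),u*np.sin(a)+np.array([0,0,np.cos(a)]),u*np.cos(a)-np.array([0,0,np.sin(a)]),z]
    A.append(B);b.append(p)
    print(q.round(3),p.round(1),(R[:,2]).round(3))
A=np.vstack(A);b=np.hstack(b)
x,res,rk,sv=np.linalg.lstsq(A,b,rcond=None);print(x.round(1),rk,sv.round(2),np.abs(A@x-b).max())
E
python3 - <<'E'
from h import *
print(pose(),ctrl.sense()["time_s"])
E
python3 kin.py
```

```text
(array([188.76629655, 489.88455072, 256.27505569]), array([[-9.33137445e-01,  3.59519830e-01, -6.52588816e-06],
       [ 3.59519830e-01,  9.33137444e-01, -5.29876163e-05],
       [-1.29605482e-05, -5.17909151e-05, -9.99999999e-01]])) 2.15
[ 0.98   0.313  1.498 -0.     1.331 -0.223] [188.8 489.9 256.3] [-0. -0. -1.]
[ 0.98   0.313  1.498 -0.     1.331 -0.223] [188.8 489.9 256.3] [-0. -0. -1.]
[ 0.98   0.313  1.498 -0.     1.331 -0.223] [188.8 489.9 256.3] [-0. -0. -1.]
[ 0.98   0.313  1.498 -0.     1.331 -0.223] [188.8 489.9 256.3] [-0. -0. -1.]
[ 0.98   0.313  1.498 -0.     1.331 -0.223] [188.8 489.9 256.3] [-0. -0. -1.]
[ 0.98   0.313  1.498 -0.     1.331 -0.223] [188.8 489.9 256.3] [-0. -0. -1.]
[  235547.9 -1683723.7 -1529454.9   628785.2  1579568.8 -4822889.9] 3 [4.87 3.51 0.   0.   0.   0.  ] 1.303078533965163e-09
```

All six keys are required in every row.

>>> {"op": "step_arm", "data": {
  "increments": [
    {"dx": -0.97, "dy": -0.6, "dz": 0.13, "wx": 0, "wy": 0, "wz": -0.2},
    {"dx": -0.97, "dy": -0.6, "dz": 0.13, "wx": 0, "wy": 0, "wz": -0.2},
    {"dx": -0.97, "dy": -0.6, "dz": 0.13, "wx": 0, "wy": 0, "wz": -0.2},
    {"dx": -0.97, "dy": -0.6, "dz": 0.13, "wx": 0, "wy": 0, "wz": -0.2},
    {"dx": -0.97, "dy": -0.6, "dz": 0.13, "wx": 0, "wy": 0, "wz": -0.2}
  ],
  "fingers": 70,
  "squeeze": 60
}}

```text
time_s: 2.65
eef_pos: [280.2, 379.1, 240.0]
ee_rot: [0.0, 0.131, 0.991, 0.0]
force: [0.3, 0.2, 0.8]
grip_width: 0.823
grip_force: 0.0
```

```bash
rm log.json; python3 -c "from h import *;pose()"
```

>>> {"op": "step_arm", "data": {
  "increments": [
    {"dx": -0.97, "dy": -0.6, "dz": 0.13, "wx": 0, "wy": 0, "wz": -0.2},
    {"dx": -0.97, "dy": -0.6, "dz": 0.13, "wx": 0, "wy": 0, "wz": -0.2},
    {"dx": -0.97, "dy": -0.6, "dz": 0.13, "wx": 0, "wy": 0, "wz": -0.2},
    {"dx": -0.97, "dy": -0.6, "dz": 0.13, "wx": 0, "wy": 0, "wz": -0.2},
    {"dx": -0.97, "dy": -0.6, "dz": 0.13, "wx": 0, "wy": 0, "wz": -0.2}
  ]
}}

```text
time_s: 3.15
eef_pos: [382.2, 279.4, 223.8]
ee_rot: [0.0, 0.079, 0.997, 0.0]
force: [-0.5, -0.1, 0.1]
grip_width: 0.821
grip_force: 0.0
```

```bash
python3 -c "from h import *;pose()"
```

>>> {"op": "step_arm", "data": {
  "increments": [
    {"dx": -0.97, "dy": -0.6, "dz": 0.13, "wx": 0, "wy": 0.8, "wz": -0.2},
    {"dx": -0.97, "dy": -0.6, "dz": 0.13, "wx": 0, "wy": 0.8, "wz": -0.2},
    {"dx": -0.97, "dy": -0.6, "dz": 0.13, "wx": 0, "wy": 0.8, "wz": -0.2},
    {"dx": -0.97, "dy": -0.6, "dz": 0.13, "wx": 0, "wy": 0, "wz": -0.2},
    {"dx": -0.97, "dy": -0.6, "dz": 0.13, "wx": 0, "wy": 0, "wz": -0.2}
  ]
}}

```text
time_s: 3.65
eef_pos: [489.8, 191.3, 188.6]
ee_rot: [-0.125, 0.026, 0.992, 0.013]
force: [-0.2, 0.1, 1.4]
grip_width: 0.823
grip_force: 0.0
```

```bash
python3 -c "from h import *;pose()"
```

>>> {"op": "step_arm", "data": {
  "increments": [
    {"dx": -0.5, "dy": -0.8, "dz": 0.13, "wx": 0, "wy": 0, "wz": -0.2},
    {"dx": -0.5, "dy": -0.8, "dz": 0.13, "wx": 0, "wy": 0, "wz": -0.2}
  ]
}}

```text
time_s: 3.85
eef_pos: [510.0, 150.8, 175.4]
ee_rot: [-0.125, 0.005, 0.992, 0.015]
force: [0.6, 0.3, 0.1]
grip_width: 0.817
grip_force: 0.0
```

```bash
python3 -c "from h import *;p,R=pose();print(p,ctrl.sense()['time_s'])"; python3 kin.py
```

```text
[510.00467121 150.77188818 175.41324295] 3.85
[ 0.685  0.209  1.677 -0.     1.255 -0.624] [280.2 379.1 240. ] [ 0.  0. -1.]
[ 0.383  0.229  1.697  0.     1.216 -1.03 ] [382.2 279.4 223.8] [ 0.  0. -1.]
[ 0.122  0.491  1.441  0.062  1.455 -1.411] [489.8 191.3 188.6] [-0.247  0.032 -0.968]
[ 0.048  0.521  1.43   0.044  1.439 -1.523] [510.  150.8 175.4] [-0.247  0.031 -0.968]
[ 1467.5   823.2  1978.2 -1163.8  1012.4  1929.2] 6 [3.98 2.85 0.25 0.07 0.03 0.02] 102.19330961627176
```

```bash
cat > kin.py <<'E'
from h import *
from scipy.optimize import least_squares
def fk(x,q):
    a1,d1,L2,L4,a3,d6,off=x
    R1=Ro.from_euler("z",q[0]);R2=R1*Ro.from_euler("y",q[1]);R3=R2*Ro.from_euler("y",q[2]);R5=R3*Ro.from_euler("z",q[3])*Ro.from_euler("y",q[4])
    R=R5*Ro.from_euler("z",q[5])
    return R1.apply([a1,off,d1])+R2.apply([0,0,L2])+R3.apply([a3,0,L4])+R5.apply([0,0,d6]),R
if __name__=="__main__":
    L=np.array(json.load(open("log.json")))
    f=lambda x:np.hstack([fk(x,r[:6])[0]-r[6:9] for r in L]+[(np.array(x)-[0,300,400,400,0,200,116])*1e-3])
    r=least_squares(f,[0,300,400,400,0,200,116]);print(r.x.round(1),np.abs(f(r.x)[:-7]).max());np.save("kin.npy",r.x)
    for l in L: print((fk(r.x,l[:6])[1].as_matrix()-Ro.from_quat([l[10],l[11],l[12],l[9]]).as_matrix()).round(3).tolist())
E
python3 kin.py
```

```text
[ -0.  201.3 438.9 397.5  39.  230.3 116.3] 0.000992322072420393
[[0.707, -1.225, 0.0], [-1.225, -0.707, -0.0], [-0.0, -0.0, -0.0]]
[[0.831, -1.145, -0.0], [-1.145, -0.831, -0.0], [0.0, -0.0, -0.0]]
[[0.912, -1.023, -0.0], [-1.047, -0.949, -0.0], [-0.267, 0.23, 0.0]]
[[0.955, -0.983, 0.0], [-1.006, -0.993, -0.0], [-0.276, 0.219, 0.0]]
```

```bash
cat >> h.py <<'E'
import warnings
from scipy.optimize import least_squares as LSQ
LO=np.array([-2.94,-.97,.19,-1.23,.02,-2.88]);HI=np.array([2.94,2.17,2.56,4.37,3.11,2.88])
def ik(P,T,q0):
    from kin import fk
    x=np.load("kin.npy");O=Ro.from_euler("z",np.load("q6o.npy"))
    def f(q):
        p,R=fk(x,q);return np.r_[(p-P)/10,((R*O)*Ro.from_matrix(T).inv()).as_rotvec()*10,(q-q0)*1e-4]
    best=None
    for j in [np.zeros(6),np.array([0,.3,-.3,0,0,0]),np.array([0,0,0,1.2,0,-1.2]),np.array([0,0,0,-1,0,1])]:
        r=LSQ(f,np.clip(q0+j,LO+.01,HI-.01),bounds=(LO,HI))
        if best is None or r.cost<best.cost-1e-6: best=r
    return best.x,np.linalg.norm(f(best.x)[:3]*10),np.degrees(np.linalg.norm(f(best.x)[3:6]/10))
def pick(u,tau,h=30): 
    T=tool(TH,tau);return U[u]+h*ZU-6*T[:,2],T
def place(n,tau,h=30,dz=0):  # same tool-unit relation as pick at tau
    T=tool(NP if n[0]=="p" else NR,tau-40);return np.array(NEST[n])+[0,0,h+dz]-6*T[:,2],T
E
python3 - <<'E'
from h import *
from kin import fk
x=np.load("kin.npy");L=np.array(json.load(open("log.json")))
o=[(fk(x,l[:6])[1].inv()*Ro.from_quat([l[10],l[11],l[12],l[9]])).as_rotvec() for l in L];print(np.array(o).round(4)); np.save("q6o.npy",o[0][2])
q0=L[-1][:6]
for tau in (0,8,15,20,25):
  for u in U: q,e,a=ik(*pick(u,tau),q0);print(tau,u,q.round(2),e.round(1),a.round(1))
  for n in NEST: 
    P,T=place(n,tau);q,e,a=ik(P,T,q0);print("   ",n,q.round(2),e.round(1),a.round(1))
E
```

```text
[[-0.     -0.      1.5708]
 [-0.     -0.      1.5708]
 [ 0.     -0.      1.5708]
 [-0.     -0.      1.5708]]
0 left [-0.06  0.83  1.14 -0.    1.18 -1.75] 0.0 0.0
0 mid [-0.2   0.85  1.1  -0.    1.19 -1.89] 0.0 0.0
0 cross [-0.32  0.89  1.02 -0.    1.23 -2.01] 0.0 0.0
    pn [ 0.23  0.43  2.17  1.26  0.02 -2.88] 3.4 9.5
    pf [ 0.24  0.57  1.95  1.27  0.02 -2.88] 1.4 4.5
    rn [-0.96  0.51  1.96  0.7   0.41 -2.88] 4.4 16.2
    rf [-0.85  0.64  1.75  0.8   0.43 -2.88] 2.6 10.0
8 left [-0.06  0.91  0.99 -0.02  1.38 -1.74] 0.0 0.0
8 mid [-0.18  0.93  0.96 -0.04  1.39 -1.86] 0.0 0.0
8 cross [-0.3   0.97  0.87 -0.06  1.43 -1.98] 0.0 0.0
    pn [ 0.23  0.43  2.17  1.26  0.02 -2.88] 0.6 1.9
    pf [ 0.24  0.57  1.91  0.26  0.11 -1.87] 0.0 0.0
    rn [-0.96  0.51  1.95  0.66  0.45 -2.88] 2.4 8.9
    rf [-0.86  0.64  1.73  0.76  0.46 -2.88] 0.7 2.6
15 left [-0.05  0.98  0.86 -0.04  1.56 -1.73] 0.0 0.0
15 mid [-0.17  1.    0.82 -0.07  1.57 -1.85] 0.0 0.0
15 cross [-0.29  1.05  0.72 -0.1   1.61 -1.97] 0.0 0.0
    pn [ 0.23  0.43  2.12  0.18  0.15 -1.81] 0.0 0.0
    pf [ 0.24  0.58  1.84  0.07 
[... 174 characters left out ...]
.0 0.0
20 mid [-0.16  1.06  0.71 -0.1   1.7  -1.85] 0.0 0.0
20 cross [-0.28  1.12  0.6  -0.13  1.74 -1.97] 0.0 0.0
    pn [ 0.23  0.44  2.07  0.07  0.29 -1.7 ] 0.0 0.0
    pf [ 0.24  0.59  1.78  0.04  0.43 -1.65] 0.0 0.0
    rn [-0.95  0.53  1.9   0.51  0.52 -2.78] 0.0 0.0
    rf [-0.82  0.67  1.63  0.37  0.6  -2.51] 0.0 0.0
25 left [-0.04  1.11  0.64 -0.07  1.82 -1.73] 0.0 0.0
25 mid [-0.16  1.13  0.6  -0.12  1.83 -1.85] 0.0 0.0
25 cross [-0.27  1.2   0.46 -0.17  1.88 -1.98] 0.0 0.0
    pn [ 0.23  0.45  2.01  0.04  0.42 -1.66] 0.0 0.0
    pf [ 0.25  0.61  1.72  0.02  0.56 -1.63] 0.0 0.0
    rn [-0.92  0.54  1.85  0.33  0.59 -2.59] 0.0 0.0
    rf [-0.8   0.68  1.57  0.24  0.69 -2.37] 0.0 0.0
```

```bash
python3 - <<'E'
from h import *
P,T=pick("left",25);print(P);s=None
q0=ctrl.sense()["joints"]
for u in U:
  P2,_=pick(u,25);print(u,ik(P2+[0,0,90],T,q0)[1:])
plan([(P+[0,0,80],T,.95),(P,T,.8)])
E
```

```text
[684.66502827  72.89037737  76.91918002]
left (np.float64(1.1097731395985548e-08), np.float64(1.491719310385655e-08))
mid (np.float64(1.2747803203058118e-08), np.float64(1.693980501710203e-08))
cross (np.float64(2.0643100548984295e-08), np.float64(2.6047869938150155e-08))
8 x {'dx': -0.839, 'dy': -0.429, 'dz': -0.195, 'wx': 0.09, 'wy': 0.22, 'wz': -0.14} -> [684.7  72.9 156.9]
4 x {'dx': -0.337, 'dy': 0.002, 'dz': 0.726, 'wx': -0.01, 'wy': 0.01} -> [684.7  72.9  76.9]
```

>>> {"op": "step_arm", "data": {
  "increments": [
    {"dx": -0.84, "dy": -0.43, "dz": -0.2, "wx": 0.09, "wy": 0.22, "wz": -0.14},
    {"dx": -0.84, "dy": -0.43, "dz": -0.2, "wx": 0.09, "wy": 0.22, "wz": -0.14},
    {"dx": -0.84, "dy": -0.43, "dz": -0.2, "wx": 0.09, "wy": 0.22, "wz": -0.14},
    {"dx": -0.84, "dy": -0.43, "dz": -0.2, "wx": 0.09, "wy": 0.22, "wz": -0.14},
    {"dx": -0.84, "dy": -0.43, "dz": -0.2, "wx": 0.09, "wy": 0.22, "wz": -0.14}
  ]
}}

```text
time_s: 4.35
eef_pos: [618.9, 99.5, 168.2]
ee_rot: [-0.181, -0.035, 0.983, -0.003]
force: [0.5, 0.7, -0.3]
grip_width: 0.821
grip_force: 0.0
```

>>> {"op": "step_arm", "data": {
  "increments": [
    {"dx": -0.84, "dy": -0.43, "dz": -0.2, "wx": 0.09, "wy": 0.22, "wz": -0.14},
    {"dx": -0.84, "dy": -0.43, "dz": -0.2, "wx": 0.09, "wy": 0.22, "wz": -0.14},
    {"dx": -0.84, "dy": -0.43, "dz": -0.2, "wx": 0.09, "wy": 0.22, "wz": -0.14}
  ]
}}

```text
time_s: 4.65
eef_pos: [685.3, 73.0, 158.4]
ee_rot: [-0.214, -0.059, 0.975, -0.015]
force: [-0.3, 0.2, 1.0]
grip_width: 0.82
grip_force: 0.0
```

```bash
python3 - <<'E'
from h import *
P,T=pick("left",25);print(P)
plan([(P,T,.8)])
c=eyes.capture("side");im=c["frame"];u=proj(c,np.array([685,0,80])).astype(int);print(u)
cv2.imwrite("pics/e.png",cv2.resize(im[u[1]-110:u[1]+60,u[0]-110:u[0]+110],None,fx=3,fy=3))
E
```

```text
[684.66502827  72.89037737  76.91918002]
4 x {'dx': -0.338, 'dz': 0.741, 'wx': -0.01, 'wy': 0.01} -> [684.7  72.9  76.9]
[307 165]
```

View pics/e.png

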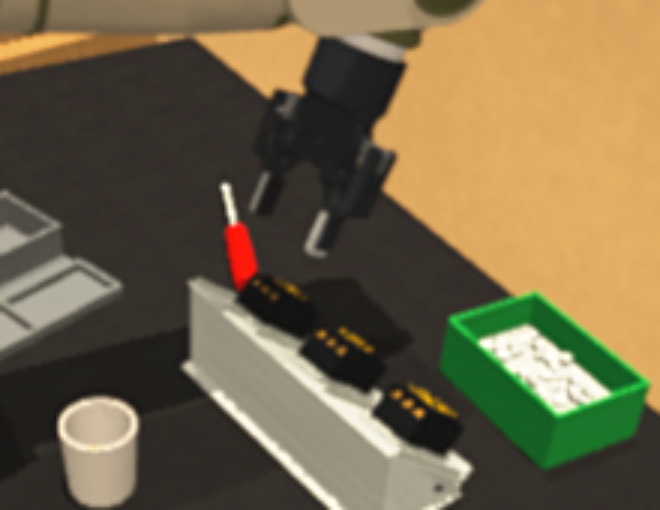

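The crop shows the open gripper at (320,190), hovering above the left ring unit at (280,295), as planned. I'll descend and grip.

>>> {"op": "step_arm", "data": {
  "increments": [
    {"dx": -0.34, "dy": 0, "dz": 0.74, "wx": 0, "wy": 0, "wz": 0},
    {"dx": -0.34, "dy": 0, "dz": 0.74, "wx": 0, "wy": 0, "wz": 0},
    {"dx": -0.34, "dy": 0, "dz": 0.74, "wx": 0, "wy": 0, "wz": 0},
    {"dx": -0.34, "dy": 0, "dz": 0.74, "wx": 0, "wy": 0, "wz": 0}
  ]
}}

```text
time_s: 5.1
eef_pos: [684.4, 73.2, 75.9]
ee_rot: [-0.214, -0.058, 0.975, -0.014]
force: [0.8, 0.2, -0.8]
grip_width: 0.815
grip_force: 0.0
```

>>> {"op": "step_arm", "data": {
  "increments": [
    {"dx": 0, "dy": 0, "dz": 0, "wx": 0, "wy": 0, "wz": 0},
    {"dx": 0, "dy": 0, "dz": 0, "wx": 0, "wy": 0, "wz": 0},
    {"dx": 0, "dy": 0, "dz": 0, "wx": 0, "wy": 0, "wz": 0},
    {"dx": 0, "dy": 0, "dz": 0, "wx": 0, "wy": 0, "wz": 0}
  ],
  "fingers": 20,
  "squeeze": 70
}}

```text
time_s: 5.5
eef_pos: [684.8, 73.1, 77.8]
ee_rot: [-0.214, -0.058, 0.975, -0.015]
force: [-0.1, 0.4, -3.1]
grip_width: 0.478
grip_force: 72.2
```

```bash
python3 - <<'E'
from h import *
p,R=pose();print(p,ctrl.sense()["force"],ctrl.sense()["time_s"])
P,T=place("pf",25)
s=plan([(p+[0,0,75],R,.9),(P+[0,0,60],T,.95),(P+[0,0,3],T,.6)])
E
```

```text
[684.75125652  73.12528559  77.77348386] [-0.12157188  0.38062522 -3.13439606] 5.5
4 x {'dx': 0.314, 'dy': -0.003, 'dz': -0.681} -> [684.7  73.1 152.8]
9 x {'dx': 0.505, 'dy': 0.923, 'dz': 0.318, 'wx': 0.01, 'wy': -0.73, 'wz': -0.18} -> [527.5 254.7  98.8]
4 x {'dx': 0.147, 'dy': -0.002, 'dz': 0.551, 'wy': -0.01, 'wz': -0.01} -> [527.5 254.5  41.8]
```

>>> {"op": "step_arm", "data": {
  "increments": [
    {"dx": 0.31, "dy": 0, "dz": -0.68, "wx": 0, "wy": 0, "wz": 0},
    {"dx": 0.31, "dy": 0, "dz": -0.68, "wx": 0, "wy": 0, "wz": 0},
    {"dx": 0.31, "dy": 0, "dz": -0.68, "wx": 0, "wy": 0, "wz": 0},
    {"dx": 0.31, "dy": 0, "dz": -0.68, "wx": 0, "wy": 0, "wz": 0}
  ]
}}

```text
time_s: 5.9
eef_pos: [684.9, 73.4, 152.9]
ee_rot: [-0.214, -0.058, 0.975, -0.015]
force: [1.2, -0.0, -3.8]
grip_width: 0.474
grip_force: 72.2
```

>>> {"op": "step_arm", "data": {
  "increments": [
    {"dx": 0.5, "dy": 0.92, "dz": 0.32, "wx": 0.01, "wy": -0.73, "wz": -0.18},
    {"dx": 0.5, "dy": 0.92, "dz": 0.32, "wx": 0.01, "wy": -0.73, "wz": -0.18},
    {"dx": 0.5, "dy": 0.92, "dz": 0.32, "wx": 0.01, "wy": -0.73, "wz": -0.18},
    {"dx": 0.5, "dy": 0.92, "dz": 0.32, "wx": 0.01, "wy": -0.73, "wz": -0.18},
    {"dx": 0.5, "dy": 0.92, "dz": 0.32, "wx": 0.01, "wy": -0.73, "wz": -0.18}
  ]
}}

```text
time_s: 6.4
eef_pos: [596.2, 177.0, 132.1]
ee_rot: [-0.023, -0.107, 0.994, 0.005]
force: [-0.6, 0.1, -3.3]
grip_width: 0.478
grip_force: 72.3
```

>>> {"op": "step_arm", "data": {
  "increments": [
    {"dx": 0.5, "dy": 0.92, "dz": 0.32, "wx": 0.01, "wy": -0.73, "wz": -0.18},
    {"dx": 0.5, "dy": 0.92, "dz": 0.32, "wx": 0.01, "wy": -0.73, "wz": -0.18},
    {"dx": 0.5, "dy": 0.92, "dz": 0.32, "wx": 0.01, "wy": -0.73, "wz": -0.18},
    {"dx": 0.5, "dy": 0.92, "dz": 0.32, "wx": 0.01, "wy": -0.73, "wz": -0.18}
  ]
}}

```text
time_s: 6.8
eef_pos: [527.9, 255.3, 98.0]
ee_rot: [0.129, -0.142, 0.981, 0.02]
force: [0.4, -0.1, -3.6]
grip_width: 0.48
grip_force: 72.3
```

```bash
python3 - <<'E'
from h import *
p,R=pose();print(p,ctrl.sense()["force"],ctrl.sense()["time_s"])
P,T=place("pf",25)
plan([(P+[0,0,3],T,.8)])
c=eyes.capture("side");im=c["frame"];u=proj(c,np.array([529,255,40])).astype(int)
cv2.imwrite("pics/f.png",cv2.resize(im[u[1]-90:u[1]+50,u[0]-80:u[0]+100],None,fx=4,fy=4))
E
```

```text
[527.93145862 255.27480211  98.02215991] [ 0.43269782 -0.1152293  -3.63595337] 6.8
3 x {'dx': 0.201, 'dy': -0.009, 'dz': 0.722, 'wz': -0.01} -> [527.5 254.6  41.8]
```

View pics/f.png

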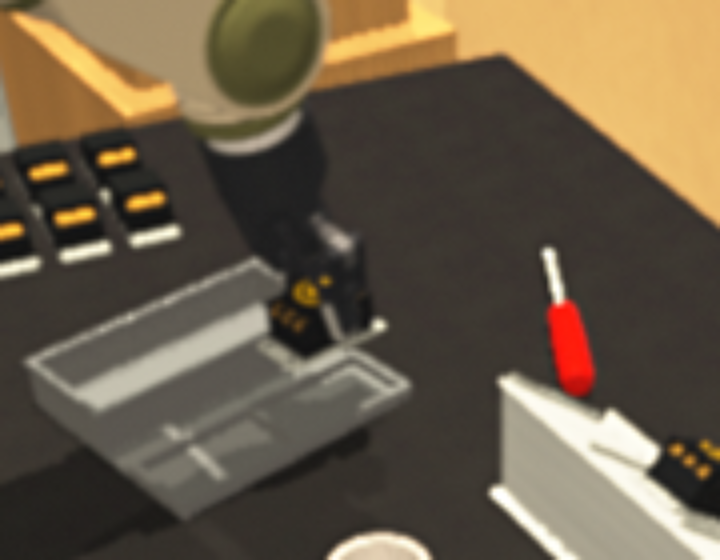

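The unit is held level above the far nest, tag at (305,292) in the crop. I'll check the held unit's position against the nest before lowering it.

```bash
cat > chk.py <<'E'
from h import *
import sys
n=np.array(eval(sys.argv[1]))
for v in("side","top"):
    c=eyes.capture(v)
    for d in eyes.landmark_of(v,"unit_a")+eyes.landmark_of(v,"unit_c"):
        w=world(c,d["point"])
        if np.linalg.norm((w-n)[:2])<60: print(v,round(d["p"],2),w.round(1))
s=ctrl.sense();print(s["eef_pos"].round(1),s["force"].round(1),s["time_s"])
E
python3 chk.py "(529,255,60)"
```

```text
side 0.77 [525.6 259.3  56.7]
side 0.77 [525.6 259.3  56.7]
[529.8 254.1  98. ] [-0.3  0.5 -3.8] 7.15
```

>>> {"op": "step_arm", "data": {
  "increments": [
    {"dx": 0.2, "dy": 0, "dz": 0.72, "wx": 0, "wy": 0, "wz": 0},
    {"dx": 0.2, "dy": 0, "dz": 0.72, "wx": 0, "wy": 0, "wz": 0}
  ]
}}

```text
time_s: 7.35
eef_pos: [529.4, 254.0, 60.3]
ee_rot: [0.128, -0.141, 0.982, 0.019]
force: [0.5, 1.5, -3.4]
grip_width: 0.482
grip_force: 72.5
```

```bash
python3 chk.py "(529,255,20)"
```

```text
side 0.72 [528.  254.9  21.1]
side 0.72 [528.  254.9  21.1]
top 0.67 [527.3 253.   21.6]
top 0.67 [527.3 253.   21.6]
[529.1 254.5  61.2] [ 0.4  0.  -3.5] 7.65
```

>>> {"op": "step_arm", "data": {
  "increments": [
    {"dx": 0.1, "dy": 0, "dz": 0.36, "wx": 0, "wy": 0, "wz": 0},
    {"dx": 0.06, "dy": 0, "dz": 0.24, "wx": 0, "wy": 0, "wz": 0},
    {"dx": 0, "dy": 0, "dz": 0, "wx": 0, "wy": 0, "wz": 0}
  ]
}}

```text
time_s: 7.95
eef_pos: [527.6, 254.4, 43.4]
ee_rot: [0.126, -0.142, 0.982, 0.019]
force: [0.1, -0.3, -3.3]
grip_width: 0.477
grip_force: 72.3
```

>>> {"op": "step_arm", "data": {
  "increments": [
    {"dx": 0.01, "dy": 0, "dz": 0.05, "wx": 0, "wy": 0, "wz": 0},
    {"dx": 0.01, "dy": 0, "dz": 0.05, "wx": 0, "wy": 0, "wz": 0}
  ]
}}

```text
time_s: 8.15
eef_pos: [528.4, 254.6, 42.0]
ee_rot: [0.127, -0.142, 0.982, 0.019]
force: [-0.2, 0.2, -3.4]
grip_width: 0.478
grip_force: 72.3
```

>>> {"op": "step_arm", "data": {
  "increments": [
    {"dx": 0.01, "dy": 0, "dz": 0.05, "wx": 0, "wy": 0, "wz": 0},
    {"dx": 0.01, "dy": 0, "dz": 0.05, "wx": 0, "wy": 0, "wz": 0}
  ]
}}

```text
time_s: 8.35
eef_pos: [528.5, 254.7, 39.7]
ee_rot: [0.127, -0.142, 0.982, 0.019]
force: [-10.1, -2.8, 13.4]
grip_width: 0.48
grip_force: 74.7
```

>>> {"op": "step_arm", "data": {
  "increments": [
    {"dx": 0.01, "dy": 0, "dz": 0.04, "wx": 0, "wy": 0, "wz": 0},
    {"dx": 0, "dy": 0, "dz": 0, "wx": 0, "wy": 0, "wz": 0}
  ]
}}

```text
time_s: 8.55
eef_pos: [528.8, 254.8, 39.7]
ee_rot: [0.128, -0.142, 0.981, 0.019]
force: [-6.9, -1.4, 8.9]
grip_width: 0.476
grip_force: 73.9
```

>>> {"op": "step_arm", "data": {
  "increments": [
    {"dx": 0, "dy": 0, "dz": 0, "wx": 0, "wy": 0, "wz": 0},
    {"dx": 0, "dy": 0, "dz": 0, "wx": 0, "wy": 0, "wz": 0}
  ],
  "fingers": 60
}}

```text
time_s: 8.75
eef_pos: [528.8, 254.7, 38.8]
ee_rot: [0.127, -0.142, 0.982, 0.019]
force: [-0.2, 0.4, 0.2]
grip_width: 0.7
grip_force: 0.0
```

>>> {"op": "step_arm", "data": {
  "increments": [
    {"dx": -0.15, "dy": 0, "dz": -0.6, "wx": 0, "wy": 0, "wz": 0},
    {"dx": -0.23, "dy": 0, "dz": -0.9, "wx": 0, "wy": 0, "wz": 0},
    {"dx": -0.23, "dy": 0, "dz": -0.9, "wx": 0, "wy": 0, "wz": 0},
    {"dx": -0.23, "dy": 0, "dz": -0.9, "wx": 0, "wy": 0, "wz": 0}
  ]
}}

```text
time_s: 9.15
eef_pos: [528.0, 254.3, 124.5]
ee_rot: [0.127, -0.142, 0.982, 0.019]
force: [-0.2, 0.4, 0.0]
grip_width: 0.702
grip_force: 0.0
```

```bash
python3 chk.py "(529,255,3)"; python3 - <<'E'
from h import *
P,T=pick("mid",25);print(P)
plan([(P+[0,0,75],T,.95),(P,T,.8)])
E
```

```text
side 0.68 [529.5 253.5  -0. ]
side 0.68 [529.5 253.5  -0. ]
[527.4 254.1 122.3] [-1.2 -0.6 -0.6] 9.45
[695.66502827 -19.40962263  76.91918002]
13 x {'dx': -0.334, 'dy': -0.929, 'dz': -0.126, 'wx': -0.01, 'wy': 0.51, 'wz': 0.13} -> [695.7 -19.4 151.9]
4 x {'dx': -0.319, 'dz': 0.679, 'wy': -0.01, 'wz': -0.01} -> [695.7 -19.4  76.9]
```

>>> {"op": "step_arm", "data": {
  "increments": [
    {"dx": -0.33, "dy": -0.93, "dz": -0.13, "wx": -0.01, "wy": 0.51, "wz": 0.13},
    {"dx": -0.33, "dy": -0.93, "dz": -0.13, "wx": -0.01, "wy": 0.51, "wz": 0.13},
    {"dx": -0.33, "dy": -0.93, "dz": -0.13, "wx": -0.01, "wy": 0.51, "wz": 0.13},
    {"dx": -0.33, "dy": -0.93, "dz": -0.13, "wx": -0.01, "wy": 0.51, "wz": 0.13},
    {"dx": -0.33, "dy": -0.93, "dz": -0.13, "wx": -0.01, "wy": 0.51, "wz": 0.13}
  ],
  "fingers": 70
}}

```text
time_s: 9.95
eef_pos: [595.0, 150.7, 143.6]
ee_rot: [-0.008, -0.11, 0.994, 0.007]
force: [0.5, 0.0, 0.3]
grip_width: 0.818
grip_force: 0.0
```

>>> {"op": "step_arm", "data": {
  "increments": [
    {"dx": -0.33, "dy": -0.93, "dz": -0.13, "wx": -0.01, "wy": 0.51, "wz": 0.13},
    {"dx": -0.33, "dy": -0.93, "dz": -0.13, "wx": -0.01, "wy": 0.51, "wz": 0.13},
    {"dx": -0.33, "dy": -0.93, "dz": -0.13, "wx": -0.01, "wy": 0.51, "wz": 0.13},
    {"dx": -0.33, "dy": -0.93, "dz": -0.13, "wx": -0.01, "wy": 0.51, "wz": 0.13},
    {"dx": -0.33, "dy": -0.93, "dz": -0.13, "wx": -0.01, "wy": 0.51, "wz": 0.13}
  ]
}}

```text
time_s: 10.45
eef_pos: [659.3, 44.7, 152.8]
ee_rot: [-0.141, -0.076, 0.987, -0.005]
force: [-0.2, 0.1, 0.6]
grip_width: 0.822
grip_force: 0.0
```

>>> {"op": "step_arm", "data": {
  "increments": [
    {"dx": -0.33, "dy": -0.93, "dz": -0.13, "wx": -0.01, "wy": 0.51, "wz": 0.13},
    {"dx": -0.33, "dy": -0.93, "dz": -0.13, "wx": -0.01, "wy": 0.51, "wz": 0.13},
    {"dx": -0.33, "dy": -0.93, "dz": -0.13, "wx": -0.01, "wy": 0.51, "wz": 0.13}
  ]
}}

```text
time_s: 10.75
eef_pos: [695.1, -20.7, 153.3]
ee_rot: [-0.219, -0.055, 0.974, -0.012]
force: [0.5, 0.0, -0.1]
grip_width: 0.82
grip_force: 0.0
```

```bash
python3 - <<'E'
from h import *
P,T=pick("mid",25);print(P)
plan([(P,T,.8)])
E
```

```text
[695.66502827 -19.40962263  76.91918002]
4 x {'dx': -0.331, 'dy': 0.012, 'dz': 0.688, 'wx': 0.01, 'wy': -0.02, 'wz': -0.01} -> [695.6 -19.5  76.9]
```

>>> {"op": "step_arm", "data": {
  "increments": [
    {"dx": -0.33, "dy": 0.01, "dz": 0.69, "wx": 0.01, "wy": -0.02, "wz": -0.01},
    {"dx": -0.33, "dy": 0.01, "dz": 0.69, "wx": 0.01, "wy": -0.02, "wz": -0.01},
    {"dx": -0.33, "dy": 0.01, "dz": 0.69, "wx": 0.01, "wy": -0.02, "wz": -0.01},
    {"dx": -0.33, "dy": 0.01, "dz": 0.69, "wx": 0.01, "wy": -0.02, "wz": -0.01}
  ]
}}

```text
time_s: 11.15
eef_pos: [695.3, -18.8, 75.6]
ee_rot: [-0.214, -0.058, 0.975, -0.014]
force: [0.2, -0.1, 0.2]
grip_width: 0.821
grip_force: 0.0
```

>>> {"op": "step_arm", "data": {
  "increments": [
    {"dx": 0, "dy": 0, "dz": 0, "wx": 0, "wy": 0, "wz": 0},
    {"dx": 0, "dy": 0, "dz": 0, "wx": 0, "wy": 0, "wz": 0},
    {"dx": 0, "dy": 0, "dz": 0, "wx": 0, "wy": 0, "wz": 0},
    {"dx": 0, "dy": 0, "dz": 0, "wx": 0, "wy": 0, "wz": 0}
  ],
  "fingers": 20
}}

```text
time_s: 11.55
eef_pos: [695.9, -18.9, 78.5]
ee_rot: [-0.213, -0.058, 0.975, -0.014]
force: [0.3, 0.1, -3.8]
grip_width: 0.483
grip_force: 72.2
```

```bash
python3 - <<'E'
from h import *
p,R=pose();print(p,ctrl.sense()["force"],ctrl.sense()["time_s"])
P,T=place("pn",25)
plan([(p+[0,0,75],R,.9),(P+[0,0,75],T,.95),(P+[0,0,20],T,.8)])
E
```

```text
[695.8976849  -18.91261781  78.48223616] [ 0.31497294  0.13046051 -3.83865496] 11.55
4 x {'dx': 0.313, 'dy': -0.002, 'dz': -0.682} -> [695.9 -18.9 153.5]
13 x {'dx': 0.648, 'dy': 0.894, 'dz': 0.204, 'wx': 0.01, 'wy': -0.51, 'wz': -0.13} -> [430.6 224.5 113.7]
3 x {'dx': 0.192, 'dy': 0.002, 'dz': 0.707, 'wy': 0.01, 'wz': 0.01} -> [430.5 224.5  58.8]
```

>>> {"op": "step_arm", "data": {
  "increments": [
    {"dx": 0.31, "dy": 0, "dz": -0.68, "wx": 0, "wy": 0, "wz": 0},
    {"dx": 0.31, "dy": 0, "dz": -0.68, "wx": 0, "wy": 0, "wz": 0},
    {"dx": 0.31, "dy": 0, "dz": -0.68, "wx": 0, "wy": 0, "wz": 0},
    {"dx": 0.31, "dy": 0, "dz": -0.68, "wx": 0, "wy": 0, "wz": 0}
  ]
}}

```text
time_s: 11.95
eef_pos: [695.9, -18.7, 153.9]
ee_rot: [-0.213, -0.058, 0.975, -0.014]
force: [-0.3, 0.5, -4.9]
grip_width: 0.479
grip_force: 72.1
```

>>> {"op": "step_arm", "data": {
  "increments": [
    {"dx": 0.65, "dy": 0.89, "dz": 0.2, "wx": 0.01, "wy": -0.51, "wz": -0.13},
    {"dx": 0.65, "dy": 0.89, "dz": 0.2, "wx": 0.01, "wy": -0.51, "wz": -0.13},
    {"dx": 0.65, "dy": 0.89, "dz": 0.2, "wx": 0.01, "wy": -0.51, "wz": -0.13},
    {"dx": 0.65, "dy": 0.89, "dz": 0.2, "wx": 0.01, "wy": -0.51, "wz": -0.13},
    {"dx": 0.65, "dy": 0.89, "dz": 0.2, "wx": 0.01, "wy": -0.51, "wz": -0.13}
  ]
}}

```text
time_s: 12.45
eef_pos: [595.1, 79.9, 156.3]
ee_rot: [-0.08, -0.093, 0.992, -0.001]
force: [0.8, 0.9, -4.3]
grip_width: 0.479
grip_force: 72.3
```

>>> {"op": "step_arm", "data": {
  "increments": [
    {"dx": 0.65, "dy": 0.89, "dz": 0.2, "wx": 0.01, "wy": -0.51, "wz": -0.13},
    {"dx": 0.65, "dy": 0.89, "dz": 0.2, "wx": 0.01, "wy": -0.51, "wz": -0.13},
    {"dx": 0.65, "dy": 0.89, "dz": 0.2, "wx": 0.01, "wy": -0.51, "wz": -0.13},
    {"dx": 0.65, "dy": 0.89, "dz": 0.2, "wx": 0.01, "wy": -0.51, "wz": -0.13},
    {"dx": 0.65, "dy": 0.89, "dz": 0.2, "wx": 0.01, "wy": -0.51, "wz": -0.13}
  ]
}}

```text
time_s: 12.95
eef_pos: [491.1, 171.4, 137.2]
ee_rot: [0.053, -0.126, 0.991, 0.011]
force: [0.8, 0.4, -3.6]
grip_width: 0.479
grip_force: 72.3
```

>>> {"op": "step_arm", "data": {
  "increments": [
    {"dx": 0.65, "dy": 0.89, "dz": 0.2, "wx": 0.01, "wy": -0.51, "wz": -0.13},
    {"dx": 0.65, "dy": 0.89, "dz": 0.2, "wx": 0.01, "wy": -0.51, "wz": -0.13},
    {"dx": 0.65, "dy": 0.89, "dz": 0.2, "wx": 0.01, "wy": -0.51, "wz": -0.13},
    {"dx": 0, "dy": 0, "dz": 0, "wx": 0, "wy": 0, "wz": 0}
  ]
}}

```text
time_s: 13.35
eef_pos: [426.5, 224.4, 113.6]
ee_rot: [0.129, -0.146, 0.981, 0.019]
force: [0.0, -0.1, -4.7]
grip_width: 0.475
grip_force: 72.2
```

```bash
python3 chk.py "(432,225,75)"; python3 - <<'E'
from h import *
P,T=place("pn",25);print(P)
plan([(P+[0,0,20],T,.8)])
E
```

```text
side 0.96 [428.4 225.8  73.8]
side 0.96 [428.4 225.8  73.8]
top 0.56 [435.  220.   77.3]
top 0.56 [435.  220.   77.3]
[431.3 223.  115.1] [ 0.6 -0.3 -3.9] 13.65
[430.51192941 224.55594071  38.79555496]
3 x {'dx': 0.2, 'dy': 0.024, 'dz': 0.723, 'wy': 0.01, 'wz': 0.01} -> [430.5 224.5  58.8]
```

>>> {"op": "step_arm", "data": {
  "increments": [
    {"dx": 0.2, "dy": 0.02, "dz": 0.72, "wx": 0, "wy": 0, "wz": 0},
    {"dx": 0.2, "dy": 0.02, "dz": 0.72, "wx": 0, "wy": 0, "wz": 0},
    {"dx": 0.2, "dy": 0.02, "dz": 0.72, "wx": 0, "wy": 0, "wz": 0},
    {"dx": 0, "dy": 0, "dz": 0, "wx": 0, "wy": 0, "wz": 0}
  ]
}}

```text
time_s: 14.05
eef_pos: [429.0, 224.0, 56.9]
ee_rot: [0.129, -0.144, 0.981, 0.018]
force: [-0.5, -0.3, -5.3]
grip_width: 0.477
grip_force: 72.1
```

```bash
python3 chk.py "(432,225,23)"
```

```text
side 0.74 [432.1 223.5  14.5]
side 0.74 [432.1 223.5  14.5]
top 0.71 [435.8 222.4  20.9]
top 0.71 [435.8 222.4  20.9]
[430.2 224.7  59.6] [-0.8 -0.3 -3.9] 14.35
```

>>> {"op": "step_arm", "data": {
  "increments": [
    {"dx": 0.08, "dy": 0, "dz": 0.3, "wx": 0, "wy": 0, "wz": 0},
    {"dx": 0.07, "dy": 0, "dz": 0.25, "wx": 0, "wy": 0, "wz": 0},
    {"dx": 0.02, "dy": 0, "dz": 0.07, "wx": 0, "wy": 0, "wz": 0}
  ]
}}

```text
time_s: 14.65
eef_pos: [429.1, 224.5, 41.6]
ee_rot: [0.13, -0.145, 0.981, 0.019]
force: [-0.7, 0.1, -4.6]
grip_width: 0.478
grip_force: 72.5
```

>>> {"op": "step_arm", "data": {
  "increments": [
    {"dx": 0.01, "dy": 0, "dz": 0.05, "wx": 0, "wy": 0, "wz": 0},
    {"dx": 0.01, "dy": 0, "dz": 0.03, "wx": 0, "wy": 0, "wz": 0}
  ]
}}

```text
time_s: 14.85
eef_pos: [429.7, 224.6, 40.4]
ee_rot: [0.131, -0.145, 0.981, 0.019]
force: [0.7, -0.2, -3.6]
grip_width: 0.477
grip_force: 72.5
```

>>> {"op": "step_arm", "data": {
  "increments": [
    {"dx": 0.01, "dy": 0, "dz": 0.05, "wx": 0, "wy": 0, "wz": 0},
    {"dx": 0, "dy": 0, "dz": 0, "wx": 0, "wy": 0, "wz": 0}
  ]
}}

```text
time_s: 15.05
eef_pos: [429.8, 224.7, 39.6]
ee_rot: [0.131, -0.145, 0.981, 0.019]
force: [-3.0, -0.8, 0.8]
grip_width: 0.475
grip_force: 72.9
```

>>> {"op": "step_arm", "data": {
  "increments": [
    {"dx": 0.01, "dy": 0, "dz": 0.03, "wx": 0, "wy": 0, "wz": 0},
    {"dx": 0, "dy": 0, "dz": 0, "wx": 0, "wy": 0, "wz": 0}
  ]
}}

```text
time_s: 15.25
eef_pos: [429.9, 224.7, 39.5]
ee_rot: [0.131, -0.145, 0.981, 0.019]
force: [-9.5, -3.6, 14.6]
grip_width: 0.478
grip_force: 75.1
```

>>> {"op": "step_arm", "data": {
  "increments": [
    {"dx": 0, "dy": 0, "dz": 0, "wx": 0, "wy": 0, "wz": 0},
    {"dx": 0, "dy": 0, "dz": 0, "wx": 0, "wy": 0, "wz": 0}
  ],
  "fingers": 60
}}

```text
time_s: 15.45
eef_pos: [430.2, 224.7, 38.9]
ee_rot: [0.132, -0.145, 0.981, 0.019]
force: [-0.2, 0.3, -0.2]
grip_width: 0.701
grip_force: 0.0
```

>>> {"op": "step_arm", "data": {
  "increments": [
    {"dx": -0.15, "dy": 0, "dz": -0.6, "wx": 0, "wy": 0, "wz": 0},
    {"dx": -0.24, "dy": 0, "dz": -0.9, "wx": 0, "wy": 0, "wz": 0},
    {"dx": -0.24, "dy": 0, "dz": -0.9, "wx": 0, "wy": 0, "wz": 0},
    {"dx": -0.24, "dy": 0, "dz": -0.9, "wx": 0, "wy": 0, "wz": 0}
  ]
}}

```text
time_s: 15.85
eef_pos: [429.2, 224.6, 124.8]
ee_rot: [0.131, -0.145, 0.981, 0.019]
force: [-0.3, -0.3, -0.5]
grip_width: 0.7
grip_force: 0.0
```

```bash
python3 chk.py "(432,225,3)"; python3 - <<'E'
from h import *
P,T=pick("cross",25);print(P)
plan([(P+[0,0,75],T,.98),(P,T,.8)])
E
```

```text
side 0.94 [429.5 223.9  -3.5]
side 0.94 [429.5 223.9  -3.5]
[428.7 224.4 122.8] [ 0.5 -0.6  0.2] 16.15
[ 706.66502827 -111.90962263   76.91918002]
16 x {'dx': -0.511, 'dy': -0.966, 'dz': -0.118, 'wx': -0.01, 'wy': 0.42, 'wz': 0.11} -> [ 706.6 -112.   151.8]
4 x {'dx': -0.32, 'dz': 0.677, 'wx': 0.01, 'wy': -0.01, 'wz': -0.02} -> [ 706.7 -112.    76.9]
```

>>> {"op": "step_arm", "data": {
  "increments": [
    {"dx": -0.51, "dy": -0.97, "dz": -0.12, "wx": -0.01, "wy": 0.42, "wz": 0.11},
    {"dx": -0.51, "dy": -0.97, "dz": -0.12, "wx": -0.01, "wy": 0.42, "wz": 0.11},
    {"dx": -0.51, "dy": -0.97, "dz": -0.12, "wx": -0.01, "wy": 0.42, "wz": 0.11},
    {"dx": -0.51, "dy": -0.97, "dz": -0.12, "wx": -0.01, "wy": 0.42, "wz": 0.11},
    {"dx": -0.51, "dy": -0.97, "dz": -0.12, "wx": -0.01, "wy": 0.42, "wz": 0.11}
  ],
  "fingers": 70
}}

```text
time_s: 16.65
eef_pos: [519.7, 122.6, 148.1]
ee_rot: [0.02, -0.118, 0.993, 0.009]
force: [0.4, 0.9, -0.3]
grip_width: 0.82
grip_force: 0.0
```

>>> {"op": "step_arm", "data": {
  "increments": [
    {"dx": -0.51, "dy": -0.97, "dz": -0.12, "wx": -0.01, "wy": 0.42, "wz": 0.11},
    {"dx": -0.51, "dy": -0.97, "dz": -0.12, "wx": -0.01, "wy": 0.42, "wz": 0.11},
    {"dx": -0.51, "dy": -0.97, "dz": -0.12, "wx": -0.01, "wy": 0.42, "wz": 0.11},
    {"dx": -0.51, "dy": -0.97, "dz": -0.12, "wx": -0.01, "wy": 0.42, "wz": 0.11},
    {"dx": -0.51, "dy": -0.97, "dz": -0.12, "wx": -0.01, "wy": 0.42, "wz": 0.11}
  ]
}}

```text
time_s: 17.15
eef_pos: [608.2, 17.6, 158.1]
ee_rot: [-0.09, -0.089, 0.992, -0.001]
force: [-0.1, -0.5, 0.5]
grip_width: 0.818
grip_force: 0.0
```

>>> {"op": "step_arm", "data": {
  "increments": [
    {"dx": -0.51, "dy": -0.97, "dz": -0.12, "wx": -0.01, "wy": 0.42, "wz": 0.11},
    {"dx": -0.51, "dy": -0.97, "dz": -0.12, "wx": -0.01, "wy": 0.42, "wz": 0.11},
    {"dx": -0.51, "dy": -0.97, "dz": -0.12, "wx": -0.01, "wy": 0.42, "wz": 0.11},
    {"dx": -0.51, "dy": -0.97, "dz": -0.12, "wx": -0.01, "wy": 0.42, "wz": 0.11},
    {"dx": -0.51, "dy": -0.97, "dz": -0.12, "wx": -0.01, "wy": 0.42, "wz": 0.11}
  ]
}}

```text
time_s: 17.65
eef_pos: [691.4, -91.9, 154.5]
ee_rot: [-0.198, -0.06, 0.978, -0.01]
force: [0.6, -0.9, 0.2]
grip_width: 0.818
grip_force: 0.0
```

>>> {"op": "step_arm", "data": {
  "increments": [
    {"dx": -0.51, "dy": -0.97, "dz": -0.12, "wx": -0.01, "wy": 0.42, "wz": 0.11},
    {"dx": 0, "dy": 0, "dz": 0, "wx": 0, "wy": 0, "wz": 0}
  ]
}}

```text
time_s: 17.85
eef_pos: [706.8, -114.8, 147.3]
ee_rot: [-0.219, -0.053, 0.974, -0.012]
force: [0.5, -0.2, -1.7]
grip_width: 0.819
grip_force: 0.0
```

```bash
python3 - <<'E'
from h import *
P,T=pick("cross",25);print(P)
plan([(P,T,.8)])
E
```

```text
[ 706.66502827 -111.90962263   76.91918002]
4 x {'dx': -0.301, 'dy': 0.029, 'dz': 0.636, 'wx': 0.01, 'wy': -0.02, 'wz': -0.02} -> [ 706.7 -111.9   76.9]
```

>>> {"op": "step_arm", "data": {
  "increments": [
    {"dx": -0.3, "dy": 0.03, "dz": 0.64, "wx": 0.01, "wy": -0.02, "wz": -0.02},
    {"dx": -0.3, "dy": 0.03, "dz": 0.64, "wx": 0.01, "wy": -0.02, "wz": -0.02},
    {"dx": -0.3, "dy": 0.03, "dz": 0.64, "wx": 0.01, "wy": -0.02, "wz": -0.02},
    {"dx": -0.3, "dy": 0.03, "dz": 0.64, "wx": 0.01, "wy": -0.02, "wz": -0.02},
    {"dx": 0, "dy": 0, "dz": 0, "wx": 0, "wy": 0, "wz": 0}
  ]
}}

```text
time_s: 18.35
eef_pos: [704.6, -107.9, 80.1]
ee_rot: [-0.215, -0.06, 0.975, -0.012]
force: [-0.2, -0.1, -0.3]
grip_width: 0.815
grip_force: 0.0
```

>>> {"op": "step_arm", "data": {
  "increments": [
    {"dx": 0, "dy": 0, "dz": 0, "wx": 0, "wy": 0, "wz": 0},
    {"dx": 0, "dy": 0, "dz": 0, "wx": 0, "wy": 0, "wz": 0},
    {"dx": 0, "dy": 0, "dz": 0, "wx": 0, "wy": 0, "wz": 0},
    {"dx": 0, "dy": 0, "dz": 0, "wx": 0, "wy": 0, "wz": 0}
  ],
  "fingers": 20
}}

```text
time_s: 18.75
eef_pos: [706.5, -109.0, 84.9]
ee_rot: [-0.211, -0.059, 0.975, -0.014]
force: [1.3, 0.9, 5.5]
grip_width: 0.479
grip_force: 72.6
```

```bash
python3 - <<'E'
from h import *
p,R=pose();print(p,ctrl.sense()["force"],ctrl.sense()["time_s"])
for n in("rn","rf"):
  P,T=place(n,25);print(n,P)
  plan([(p+[0,0,75],R,.9),(P+[0,0,75],T,.95)])
E
```

```text
[ 706.48107386 -109.04395847   84.92653494] [1.32000817 0.89962992 5.5426703 ] 18.75
rn [ 434.66843269 -313.34339852   38.79555496]
4 x {'dx': 0.311, 'dz': -0.683} -> [ 706.5 -109.   160. ]
12 x {'dx': 0.895, 'dy': -0.685, 'dz': 0.273, 'wx': -0.02, 'wy': -0.54, 'wz': 0.23} -> [ 434.8 -313.3  113.7]
rf [ 535.26843269 -330.14339852   38.79555496]
4 x {'dx': 0.311, 'dz': -0.683} -> [ 706.5 -109.   160. ]
10 x {'dx': 0.664, 'dy': -0.885, 'dz': 0.287, 'wx': -0.02, 'wy': -0.65, 'wz': 0.28} -> [ 535.3 -330.1  113.7]
```

Grip height here is about 7 mm higher than for the others, so I'll regrasp lower.

>>> {"op": "step_arm", "data": {
  "increments": [
    {"dx": 0, "dy": 0, "dz": 0, "wx": 0, "wy": 0, "wz": 0},
    {"dx": 0, "dy": 0, "dz": 0, "wx": 0, "wy": 0, "wz": 0},
    {"dx": 0, "dy": 0, "dz": 0, "wx": 0, "wy": 0, "wz": 0}
  ],
  "fingers": 60
}}

```text
time_s: 19.05
eef_pos: [706.0, -109.0, 83.0]
ee_rot: [-0.213, -0.059, 0.975, -0.013]
force: [-1.0, 0.3, -0.5]
grip_width: 0.703
grip_force: 0.0
```

```bash
python3 chk.py "(685,-114,48)"; python3 - <<'E'
from h import *
P,T=pick("cross",25);print(P)
plan([(P,T,.8)])
E
```

```text
side 0.79 [ 685.1 -116.7   52. ]
side 0.79 [ 685.1 -116.7   52. ]
[ 706.1 -109.    83.3] [ 0.1 -0.3  0.3] 19.35
[ 706.66502827 -111.90962263   76.91918002]
1 x {'dx': -0.115, 'dy': -0.118, 'dz': 0.227, 'wx': -0.02, 'wy': 0.07, 'wz': 0.02} -> [ 706.7 -111.9   76.9]
```

>>> {"op": "step_arm", "data": {
  "increments": [
    {"dx": -0.11, "dy": -0.12, "dz": 0.23, "wx": -0.02, "wy": 0.07, "wz": 0.02},
    {"dx": 0, "dy": 0, "dz": 0, "wx": 0, "wy": 0, "wz": 0},
    {"dx": 0, "dy": 0, "dz": 0, "wx": 0, "wy": 0, "wz": 0}
  ]
}}

```text
time_s: 19.65
eef_pos: [706.4, -112.1, 76.4]
ee_rot: [-0.216, -0.058, 0.974, -0.013]
force: [0.8, -0.1, 0.0]
grip_width: 0.701
grip_force: 0.0
```

>>> {"op": "step_arm", "data": {
  "increments": [
    {"dx": 0, "dy": 0, "dz": 0, "wx": 0, "wy": 0, "wz": 0},
    {"dx": 0, "dy": 0, "dz": 0, "wx": 0, "wy": 0, "wz": 0},
    {"dx": 0, "dy": 0, "dz": 0, "wx": 0, "wy": 0, "wz": 0},
    {"dx": 0, "dy": 0, "dz": 0, "wx": 0, "wy": 0, "wz": 0}
  ],
  "fingers": 20
}}

```text
time_s: 20.05
eef_pos: [706.8, -111.8, 77.4]
ee_rot: [-0.216, -0.058, 0.975, -0.013]
force: [2.9, 1.4, 2.5]
grip_width: 0.483
grip_force: 72.9
```

```bash
python3 - <<'E'
from h import *
p,R=pose();print(p,ctrl.sense()["force"],ctrl.sense()["time_s"])
for n in("rf",):
  P,T=place(n,25);print(n,P)
  plan([(p+[0,0,75],R,.9),(P+[0,0,75],T,.95)])
E
```

```text
[ 706.77241996 -111.83688008   77.41890914] [2.91670966 1.38189615 2.4563089 ] 20.05
rf [ 535.26843269 -330.14339852   38.79555496]
4 x {'dx': 0.316, 'dz': -0.68} -> [ 706.8 -111.8  152.4]
10 x {'dx': 0.667, 'dy': -0.877, 'dz': 0.258, 'wx': -0.02, 'wy': -0.66, 'wz': 0.28} -> [ 535.2 -330.2  113.7]
```

>>> {"op": "step_arm", "data": {
  "increments": [
    {"dx": 0.32, "dy": 0, "dz": -0.68, "wx": 0, "wy": 0, "wz": 0},
    {"dx": 0.32, "dy": 0, "dz": -0.68, "wx": 0, "wy": 0, "wz": 0},
    {"dx": 0.32, "dy": 0, "dz": -0.68, "wx": 0, "wy": 0, "wz": 0},
    {"dx": 0.32, "dy": 0, "dz": -0.68, "wx": 0, "wy": 0, "wz": 0}
  ]
}}

```text
time_s: 20.45
eef_pos: [706.0, -112.2, 152.0]
ee_rot: [-0.217, -0.058, 0.974, -0.013]
force: [-0.8, 0.6, -2.9]
grip_width: 0.479
grip_force: 72.1
```

>>> {"op": "step_arm", "data": {
  "increments": [
    {"dx": 0.67, "dy": -0.88, "dz": 0.26, "wx": -0.02, "wy": -0.66, "wz": 0.28},
    {"dx": 0.67, "dy": -0.88, "dz": 0.26, "wx": -0.02, "wy": -0.66, "wz": 0.28},
    {"dx": 0.67, "dy": -0.88, "dz": 0.26, "wx": -0.02, "wy": -0.66, "wz": 0.28},
    {"dx": 0.67, "dy": -0.88, "dz": 0.26, "wx": -0.02, "wy": -0.66, "wz": 0.28},
    {"dx": 0.67, "dy": -0.88, "dz": 0.26, "wx": -0.02, "wy": -0.66, "wz": 0.28}
  ]
}}

```text
time_s: 20.95
eef_pos: [623.0, -228.3, 146.9]
ee_rot: [-0.043, 0.014, 0.999, -0.013]
force: [1.1, -0.3, -2.7]
grip_width: 0.477
grip_force: 72.1
```

>>> {"op": "step_arm", "data": {
  "increments": [
    {"dx": 0.67, "dy": -0.88, "dz": 0.26, "wx": -0.02, "wy": -0.66, "wz": 0.28},
    {"dx": 0.67, "dy": -0.88, "dz": 0.26, "wx": -0.02, "wy": -0.66, "wz": 0.28},
    {"dx": 0.67, "dy": -0.88, "dz": 0.26, "wx": -0.02, "wy": -0.66, "wz": 0.28},
    {"dx": 0.67, "dy": -0.88, "dz": 0.26, "wx": -0.02, "wy": -0.66, "wz": 0.28},
    {"dx": 0.67, "dy": -0.88, "dz": 0.26, "wx": -0.02, "wy": -0.66, "wz": 0.28}
  ]
}}

```text
time_s: 21.45
eef_pos: [532.5, -331.8, 112.6]
ee_rot: [0.13, 0.084, 0.988, -0.013]
force: [1.3, -0.2, -2.8]
grip_width: 0.479
grip_force: 72.1
```

>>> {"op": "step_arm", "data": {
  "increments": [
    {"dx": 0, "dy": 0, "dz": 0, "wx": 0, "wy": 0, "wz": 0},
    {"dx": 0, "dy": 0, "dz": 0, "wx": 0, "wy": 0, "wz": 0}
  ]
}}

```text
time_s: 21.65
eef_pos: [533.2, -331.3, 112.8]
ee_rot: [0.128, 0.084, 0.988, -0.013]
force: [0.8, 0.4, -3.5]
grip_width: 0.478
grip_force: 72.0
```

```bash
python3 chk.py "(537,-330,75)"; python3 - <<'E'
from h import *
P,T=place("rf",25);print(P)
plan([(P+[0,0,20],T,.8)])
E
```

```text
side 0.89 [ 532.6 -336.1   76.1]
side 0.89 [ 532.6 -336.1   76.1]
top 0.61 [ 535.1 -336.4   77.8]
top 0.61 [ 535.1 -336.4   77.8]
[ 534.5 -330.5  113.3] [ 1.2 -0.6 -3.4] 21.95
[ 535.26843269 -330.14339852   38.79555496]
3 x {'dx': 0.177, 'dy': 0.009, 'dz': 0.704, 'wx': -0.02} -> [ 535.3 -330.1   58.8]
```

>>> {"op": "step_arm", "data": {
  "increments": [
    {"dx": 0.17, "dy": 0.02, "dz": 0.7, "wx": 0, "wy": 0, "wz": 0},
    {"dx": 0.17, "dy": 0.02, "dz": 0.7, "wx": 0, "wy": 0, "wz": 0},
    {"dx": 0.17, "dy": 0.02, "dz": 0.7, "wx": 0, "wy": 0, "wz": 0},
    {"dx": 0, "dy": 0, "dz": 0, "wx": 0, "wy": 0, "wz": 0}
  ]
}}

```text
time_s: 22.35
eef_pos: [534.6, -328.8, 56.8]
ee_rot: [0.127, 0.083, 0.988, -0.012]
force: [-0.6, 0.6, -3.1]
grip_width: 0.474
grip_force: 72.0
```

```bash
python3 chk.py "(537,-330,23)"; python3 - <<'E'
from h import *
out=[]
for v in("side","top"):
  c=eyes.capture(v);u=proj(c,np.array([537,-330,20])).astype(int)
  im=c["frame"][u[1]-40:u[1]+40,u[0]-50:u[0]+50];out.append(cv2.resize(im,None,fx=4,fy=4,interpolation=cv2.INTER_CUBIC))
cv2.imwrite("pics/g.png",np.hstack(out))
E
```

```text
side 0.8 [ 532.8 -333.3   21.8]
side 0.8 [ 532.8 -333.3   21.8]
top 0.75 [ 537.4 -334.4   25. ]
top 0.75 [ 537.4 -334.4   25. ]
[ 535.6 -330.4   60.3] [-0.4  0.3 -3.6] 22.65
```

View pics/g.png

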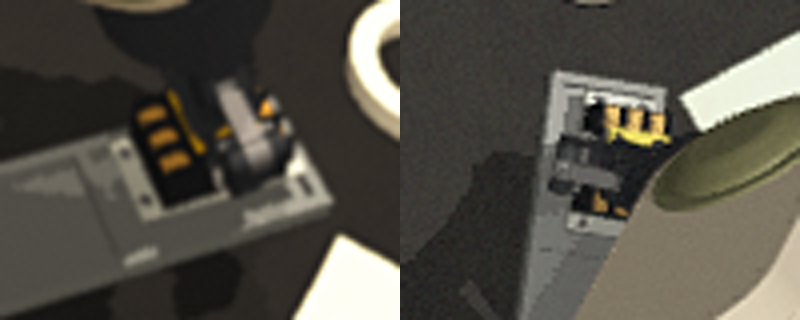

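Both views show the cross unit level just above the far reject nest, its flange inside the walls once parallax is allowed for. Lowering.

>>> {"op": "step_arm", "data": {
  "increments": [
    {"dx": 0.08, "dy": 0.01, "dz": 0.3, "wx": 0, "wy": 0, "wz": 0},
    {"dx": 0.07, "dy": 0.01, "dz": 0.25, "wx": 0, "wy": 0, "wz": 0},
    {"dx": 0, "dy": 0, "dz": 0, "wx": 0, "wy": 0, "wz": 0}
  ]
}}

```text
time_s: 23.05
eef_pos: [534.6, -329.1, 43.4]
ee_rot: [0.128, 0.084, 0.988, -0.012]
force: [0.1, 0.1, -3.1]
grip_width: 0.48
grip_force: 72.1
```

>>> {"op": "step_arm", "data": {
  "increments": [
    {"dx": 0.01, "dy": 0, "dz": 0.05, "wx": 0, "wy": 0, "wz": 0},
    {"dx": 0.01, "dy": 0, "dz": 0.05, "wx": 0, "wy": 0, "wz": 0}
  ]
}}

```text
time_s: 23.25
eef_pos: [535.4, -329.8, 42.4]
ee_rot: [0.129, 0.083, 0.988, -0.013]
force: [-0.3, -0.1, -3.0]
grip_width: 0.48
grip_force: 72.1
```

>>> {"op": "step_arm", "data": {
  "increments": [
    {"dx": 0.01, "dy": 0, "dz": 0.05, "wx": 0, "wy": 0, "wz": 0},
    {"dx": 0, "dy": 0, "dz": 0, "wx": 0, "wy": 0, "wz": 0}
  ]
}}

```text
time_s: 23.45
eef_pos: [535.4, -329.7, 41.0]
ee_rot: [0.129, 0.083, 0.988, -0.013]
force: [0.1, -0.7, -3.6]
grip_width: 0.48
grip_force: 72.1
```

>>> {"op": "step_arm", "data": {
  "increments": [
    {"dx": 0.01, "dy": 0, "dz": 0.05, "wx": 0, "wy": 0, "wz": 0},
    {"dx": 0, "dy": 0, "dz": 0, "wx": 0, "wy": 0, "wz": 0}
  ]
}}

```text
time_s: 23.65
eef_pos: [535.5, -329.7, 39.7]
ee_rot: [0.129, 0.083, 0.988, -0.013]
force: [-0.4, 0.8, -3.3]
grip_width: 0.477
grip_force: 72.1
```

>>> {"op": "step_arm", "data": {
  "increments": [
    {"dx": 0.01, "dy": 0, "dz": 0.03, "wx": 0, "wy": 0, "wz": 0},
    {"dx": 0, "dy": 0, "dz": 0, "wx": 0, "wy": 0, "wz": 0}
  ]
}}

```text
time_s: 23.85
eef_pos: [535.5, -329.8, 39.3]
ee_rot: [0.129, 0.083, 0.988, -0.013]
force: [-0.8, -0.1, -0.6]
grip_width: 0.482
grip_force: 72.3
```

>>> {"op": "step_arm", "data": {
  "increments": [
    {"dx": 0.01, "dy": 0, "dz": 0.04, "wx": 0, "wy": 0, "wz": 0},
    {"dx": 0, "dy": 0, "dz": 0, "wx": 0, "wy": 0, "wz": 0}
  ]
}}

```text
time_s: 24.05
eef_pos: [535.7, -330.0, 39.2]
ee_rot: [0.13, 0.083, 0.988, -0.014]
force: [-5.0, 2.8, 8.5]
grip_width: 0.476
grip_force: 73.6
```

>>> {"op": "step_arm", "data": {
  "increments": [
    {"dx": 0, "dy": 0, "dz": 0, "wx": 0, "wy": 0, "wz": 0},
    {"dx": 0, "dy": 0, "dz": 0, "wx": 0, "wy": 0, "wz": 0}
  ],
  "fingers": 60
}}

```text
time_s: 24.25
eef_pos: [535.7, -330.0, 38.3]
ee_rot: [0.129, 0.083, 0.988, -0.014]
force: [-0.2, 0.0, 0.1]
grip_width: 0.7
grip_force: 0.0
```

>>> {"op": "step_arm", "data": {
  "increments": [
    {"dx": -0.15, "dy": 0, "dz": -0.6, "wx": 0, "wy": 0, "wz": 0},
    {"dx": -0.24, "dy": 0, "dz": -0.9, "wx": 0, "wy": 0, "wz": 0},
    {"dx": -0.24, "dy": 0, "dz": -0.9, "wx": 0, "wy": 0, "wz": 0},
    {"dx": -0.24, "dy": 0, "dz": -0.9, "wx": 0, "wy": 0, "wz": 0}
  ],
  "fingers": 80
}}

```text
time_s: 24.65
eef_pos: [535.4, -329.4, 125.5]
ee_rot: [0.13, 0.083, 0.988, -0.014]
force: [0.9, 0.1, 0.3]
grip_width: 0.94
grip_force: 0.0
```

```bash
python3 chk.py "(537,-330,3)"; cat > cup.py <<'E'
from h import *
CUP=np.array([465,-4,0.]);UP=np.array([0,0,1.]);HC=np.array([447.5,342,3])
def side(phi,al,flip=0):
    z=np.array([np.cos(phi)*np.sin(al),np.sin(phi)*np.sin(al),-np.cos(al)]);y=np.cross(UP,z);y/=np.linalg.norm(y)
    if flip:y=-y
    return np.c_[np.cross(y,z),y,z]
def low(G,T,L=150): return min((G+T@[sx*38,sy*42.5,-b])[2] for sx in(-1,1) for sy in(-1,1) for b in(54,L))
def fik(P,T,q0):
    return ik(P,T,q0)
if __name__=="__main__":
    q0=np.array(ctrl.sense()["joints"]);H=40;res=[]
    for al in np.radians([50,60,70,80]):
        for phi in np.radians(range(-180,180,30)):
            for fl in(0,1):
                T=side(phi,al,fl);G=CUP+[0,0,H];P=G-6*T[:,2]
                if low(G,T)<8: continue
                q,e,a=ik(P,T,q0)
                if e<.5 and a<.5: res.append((np.degrees(al),np.degrees(phi),fl,q));print(round(np.degrees(al)),round(np.degrees(phi)),fl,q.round(2),"low",round(low(G,T)))
E
time python3 cup.py
```

```text
side 0.88 [ 535.1 -334.     4.9]
side 0.38 [ 487.7 -321.9   -3.4]
side 0.88 [ 535.1 -334.     4.9]
side 0.38 [ 487.7 -321.9   -3.4]
[ 535.  -329.   122.6] [ 1.3  0.  -0.5] 24.95
50 -180 0 [-0.19  0.91  1.32 -0.15  1.76  1.42] low 46
50 -180 1 [-0.19  0.91  1.32 -0.15  1.76 -1.72] low 46
50 -150 0 [-0.05  0.88  1.39 -0.43  1.64  1.15] low 46
50 -150 1 [-0.05  0.88  1.39 -0.43  1.64 -2.  ] low 46
50 -120 0 [ 0.07  0.81  1.57 -0.7   1.4   0.95] low 46
50 -120 1 [ 0.07  0.81  1.57 -0.7   1.4  -2.2 ] low 46
50 -90 0 [ 0.13  0.7   1.82 -1.03  1.09  0.86] low 46
50 -90 1 [ 0.13  0.7   1.82 -1.03  1.09 -2.29] low 46
50 -30 1 [-0.1   0.52  2.32  3.73  0.61 -1.79] low 46
50 0 1 [-0.44  0.49  2.42  2.6   0.67 -1.42] low 46
50 30 1 [-0.67  0.52  2.32  1.68  0.8  -1.17] low 46
50 60 1 [-0.69  0.6   2.08  1.08  1.03 -1.03] low 46
50 90 1 [-0.61  0.7   1.81  0.71  1.31 -1.05] low 46
50 120 1 [-0.48  0.81  1.56  0.42  1.56 -1.19] low 46
50 150 0 [-0.34  0.89  1.39  0.14  1.73  1.71] low 46
50 150 1 [-0.34  0.89  1.39  0.14  1.73 -1.43] low 46
60 -180 0 [-0.18  1.01  1.23 -0.17  1.94  1.42] low 34
60
[... 1826 characters left out ...]
.13] low 12
80 -150 1 [-0.01  1.15  1.17 -0.61  2.1  -2.01] low 12
80 -120 0 [ 0.14  1.06  1.4  -0.93  1.82  1.03] low 12
80 -120 1 [ 0.14  1.06  1.4  -0.93  1.82 -2.11] low 12
80 -30 1 [-0.02  0.91  2.35  3.64  1.5  -1.52] low 12
80 0 1 [-0.54  0.98  2.48  2.61  1.68 -1.74] low 12
80 30 1 [-0.84  0.91  2.34  1.79  1.42 -1.67] low 12
80 60 1 [-0.82  0.89  2.04  1.24  1.46 -1.36] low 12
80 90 1 [-0.7   0.96  1.7   0.87  1.71 -1.21] low 12
80 120 0 [-0.53  1.07  1.39  0.56  1.99  1.92] low 12
80 120 1 [-0.53  1.07  1.39  0.56  1.99 -1.22] low 12
80 150 0 [-0.35  1.15  1.16  0.21  2.21  1.73] low 12
80 150 1 [-0.35  1.15  1.16  0.21  2.21 -1.41] low 12
real	0m18.946s
user	0m19.502s
sys	0m0.124s
```

```bash
cat > pour.py <<'E'
from cup import *
def cupframe(al,off): # cup axis & origin in tool frame (cup gripped at height H), TCP = G-off*z
    T=side(np.pi/2,al,1);c=T.T@UP;return c
H=42;AL=np.radians(72);PHI=np.pi/2;OFF=3.
Tg=side(PHI,AL,1);Pg=CUP+[0,0,H]-OFF*Tg[:,2]
c=Tg.T@UP;o=Tg.T@(CUP-Pg)  # cup axis, cup origin in tool frame
def pourpose(phi,be,rho,inset=-40,zr=58):
    T=side(phi,be,1)@Ro.from_euler("z",rho).as_matrix();a=T@c
    h=a*[1,1,0];h/=np.linalg.norm(h);e=-UP-a*(-UP@a);e/=np.linalg.norm(e)
    rim=T@o+68*a+31*e          # lowest rim point relative to TCP
    ax=np.array([np.cos(.29),np.sin(.29),0]);s=np.sign(h@ax)
    tgt=np.array([HC[0],HC[1],0])+s*inset*ax;tgt[2]=zr
    return tgt-rim,T,a,h@ax
if __name__=="__main__":
    q0=np.array(ctrl.sense()["joints"]);qg,e,a_=ik(Pg,Tg,q0);print("grasp",qg.round(2),e,a_,Pg.round(1))
    for phi in np.radians([60,90,110]):
      for be in np.radians([70,80]):
        for rho in np.radians([-150,-135,135,150]):
            P,T,a,al=pourpose(phi,be,rho);q,e,an=ik(P,T,qg)
            print(np.degrees([phi,be,rho]).round(),"tip",round(np.degrees(np.arccos(a[2]))),"along",al.round(2),q.round(2),"err",e.round(1),an.round(1),"low",round(low(P+6*T[:,2],T)),P.round())
E
python3 pour.py
```

```text
grasp [-0.68  0.89  1.73  0.83  1.6  -1.17] 3.5705667737215223e-09 7.64510949333942e-09 [465.   -6.9  42.9]
[  60.   70. -150.] tip 132 along -1.0 [0.12 0.63 2.07 2.03 0.99 2.51] err 0.0 0.0 low 65 [483. 351.  99.]
[  60.   70. -135.] tip 122 along -0.99 [ 0.14  0.56  1.93  1.55  0.8  -2.88] err 6.0 18.3 low 62 [490. 352.  99.]
[ 60.  70. 135.] tip 122 along 0.1 [0.1  0.57 2.29 2.08 1.07 1.05] err 0.0 0.0 low 62 [406. 333.  99.]
[ 60.  70. 150.] tip 132 along -0.12 [0.12 0.63 2.07 2.02 0.99 1.46] err 0.0 0.0 low 65 [485. 350.  99.]
[  60.   80. -150.] tip 139 along -1.0 [0.1  0.73 2.1  2.12 1.22 2.36] err 0.0 0.0 low 53 [478. 349.  98.]
[  60.   80. -135.] tip 127 along -0.97 [0.1  0.73 2.08 2.12 1.21 2.64] err 0.0 0.0 low 51 [486. 351.  99.]
[ 60.  80. 135.] tip 127 along 0.2 [0.06 0.7  2.3  2.12 1.32 0.91] err 0.0 0.0 low 51 [407. 330.  99.]
[ 60.  80. 150.] tip 139 along 0.0 [0.03 0.7  2.3  2.1  1.32 1.17] err 0.0 0.0 low 53 [410. 322.  98.]
[  90.   70. -150.] tip 132 along -0.83 [0.03 0.74 1.8  1.39 1.27 2.74] err 0.0 0.0 low 65 [485. 350.  99.]
[  90.   70. -135.] tip 122 along
[... 889 characters left out ...]
1.6  1.21 1.48 2.88] err 3.3 9.2 low 62 [490. 356.  99.]
[110.  70. 135.] tip 122 along 0.83 [0.02 0.73 1.82 1.11 1.46 1.35] err 0.0 0.0 low 62 [405. 330.  99.]
[110.  70. 150.] tip 132 along 0.68 [0.02 0.73 1.8  1.1  1.46 1.62] err 0.0 0.0 low 65 [411. 327.  99.]
[ 110.   80. -150.] tip 139 along -0.69 [0.03 0.91 1.56 1.21 1.63 2.73] err 0.0 0.0 low 53 [484. 345.  98.]
[ 110.   80. -135.] tip 127 along -0.81 [0.03 0.91 1.57 1.27 1.62 2.88] err 2.4 6.3 low 51 [488. 352.  99.]
[110.  80. 135.] tip 127 along 0.88 [-0.    0.82  1.8   1.18  1.59  1.28] err 0.0 0.0 low 51 [408. 328.  99.]
[110.  80. 150.] tip 139 along 0.77 [-0.01  0.82  1.78  1.18  1.6   1.55] err 0.0 0.0 low 53 [416. 325.  98.]
```

```bash
cat >> h.py <<'E'
LIM=.07*np.array([2.39,2.39,3.01,3.14,3.14,3.14])
def track(legs,start=None,q=None):
    """legs (pos,R,n): constant-twist with n rows; print rows and worst joint use"""
    p,R=start or pose();p=np.array(p,float);q=np.array(ctrl.sense()["joints"]) if q is None else q
    for P,T,n in legs:
        ww=(np.degrees(Ro.from_matrix(R.T@T).as_rotvec())/6/n).round(2);st=Ro.from_rotvec(np.radians(ww*6)).as_matrix();S=np.zeros((3,3));RR=R.copy()
        for i in range(n): S+=RR;RR=RR@st
        d=(np.linalg.solve(S,np.array(P)-p)/25).round(2);use=np.zeros(6);err=0;zmin=p[2]
        for i in range(n):
            p=p+R@d*25;R=R@st;qn,e,a=ik(p,R,q);use=np.maximum(use,abs(qn-q)/LIM);q=qn;err=max(err,e,a);zmin=min(zmin,p[2])
        print(n,"x",dict(zip("dx dy dz wx wy wz".split(),[float(v) for v in [*d,*ww]])),"->",p.round(1),"use",use.round(2),"err",round(err,2),"zmin",round(zmin),"q",q.round(2))
    return (p,R),q
E
sed -i 's/for j in \[np.zeros(6),.*/for j in [np.zeros(6)]:/' h.py
python3 - <<'E'
from pour import *
pre=Pg-110*Tg[:,2]
s,q=track([(pre,Tg,20),(Pg,Tg,8)])
phi,be,rho=np.radians([118,75,138])
Tu=side(phi,AL,1);Pp,Tp,a,al=pourpose(phi,be,rho,-45,64);print("tip",np.degrees(np.arccos(a[2])),al,"low",low(Pp+6*Tp[:,2],Tp),a)
s,q=track([(Pg+[0,0,110],Tg,5),(np.array([420,300,165]),Tu,20),(Pp,Tp,36)],s,q)
np.savez("pp.npz",Pp=Pp,Tp=Tp,Tu=Tu)
E
```

```text
20 x {'dx': 0.38, 'dy': 0.16, 'dz': 0.34, 'wx': -0.35, 'wy': 0.59, 'wz': 0.64} -> [ 464.6 -112.8   76.9] use [0.02 0.15 0.11 0.26 0.3  0.34] err 0.0 zmin 51 q [-0.83  0.88  1.58  0.72  1.77 -1.12]
8 x {'dx': 0.0, 'dy': 0.0, 'dz': 0.56, 'wx': 0.01, 'wy': 0.01, 'wz': 0.0} -> [464.8  -6.3  42.2] use [0.12 0.02 0.11 0.08 0.1  0.03] err 0.0 zmin 42 q [-0.68  0.89  1.73  0.83  1.6  -1.18]
tip 127.06427405175589 0.9009044244321865 low 62.860689007092056 [ 0.78790115 -0.12630031 -0.60271055]
5 x {'dx': 0.84, 'dy': 0.0, 'dz': -0.28, 'wx': -0.01, 'wy': -0.01, 'wz': 0.0} -> [464.7  -7.3 152.8] use [0.   0.29 0.05 0.02 0.13 0.15] err 0.0 zmin 42 q [-0.68  0.66  1.76  0.85  1.73 -1.02]
20 x {'dx': 0.22, 'dy': 0.05, 'dz': 0.59, 'wx': 0.22, 'wy': 0.0, 'wz': -0.07} -> [418.5 301.8 165.7] use [0.2  0.01 0.03 0.03 0.02 0.03] err 0.0 zmin 153 q [-0.02  0.66  1.71  0.99  1.67 -0.9 ]
36 x {'dx': -0.03, 'dy': 0.07, 'dz': 0.05, 'wx': 0.02, 'wy': 0.0, 'wz': 0.64} -> [404.5 325.3 102. ] use [0.02 0.03 0.03 0.01 0.01 0.31] err 0.0 zmin 102 q [0.03 0.8  1.72 1.03 1.62 1.4 ]
```

```bash
python3 - <<'E'
from pour import *
p,R=pose()
s,q=track([(np.array([480,-200,190]),R,6),(Pg-110*Tg[:,2],Tg,15)])
E
```

```text
6 x {'dx': 0.37, 'dy': 0.78, 'dz': -0.57, 'wx': 0.0, 'wy': 0.0, 'wz': 0.0} -> [ 480.3 -200.7  190.6] use [0.14 0.31 0.25 0.04 0.05 0.14] err 0.0 zmin 123 q [-0.68  0.25  1.78  0.16  0.88 -2.17]
15 x {'dx': 0.07, 'dy': 0.02, 'dz': 0.42, 'wx': -0.47, 'wy': 0.79, 'wz': 0.85} -> [ 464.8 -110.5   77.1] use [0.07 0.32 0.25 0.3  0.43 0.4 ] err 0.0 zmin 77 q [-0.82  0.88  1.58  0.72  1.77 -1.12]
```

>>> {"op": "step_arm", "data": {
  "increments": [
    {"dx": 0.37, "dy": 0.78, "dz": -0.57, "wx": 0, "wy": 0, "wz": 0},
    {"dx": 0.37, "dy": 0.78, "dz": -0.57, "wx": 0, "wy": 0, "wz": 0},
    {"dx": 0.37, "dy": 0.78, "dz": -0.57, "wx": 0, "wy": 0, "wz": 0},
    {"dx": 0.37, "dy": 0.78, "dz": -0.57, "wx": 0, "wy": 0, "wz": 0},
    {"dx": 0.37, "dy": 0.78, "dz": -0.57, "wx": 0, "wy": 0, "wz": 0}
  ],
  "fingers": 82
}}

```text
time_s: 25.45
eef_pos: [488.9, -221.3, 179.3]
ee_rot: [0.128, 0.084, 0.988, -0.013]
force: [-0.6, -0.9, 0.3]
grip_width: 0.963
grip_force: 0.0
```

>>> {"op": "step_arm", "data": {
  "increments": [
    {"dx": 0.37, "dy": 0.78, "dz": -0.57, "wx": 0, "wy": 0, "wz": 0},
    {"dx": 0.07, "dy": 0.02, "dz": 0.42, "wx": -0.47, "wy": 0.79, "wz": 0.85},
    {"dx": 0.07, "dy": 0.02, "dz": 0.42, "wx": -0.47, "wy": 0.79, "wz": 0.85},
    {"dx": 0.07, "dy": 0.02, "dz": 0.42, "wx": -0.47, "wy": 0.79, "wz": 0.85},
    {"dx": 0.07, "dy": 0.02, "dz": 0.42, "wx": -0.47, "wy": 0.79, "wz": 0.85}
  ]
}}

```text
time_s: 25.95
eef_pos: [480.9, -194.4, 148.3]
ee_rot: [-0.029, 0.246, 0.961, 0.121]
force: [1.0, 0.4, 0.2]
grip_width: 0.959
grip_force: 0.0
```

>>> {"op": "step_arm", "data": {
  "increments": [
    {"dx": 0.07, "dy": 0.02, "dz": 0.42, "wx": -0.47, "wy": 0.79, "wz": 0.85},
    {"dx": 0.07, "dy": 0.02, "dz": 0.42, "wx": -0.47, "wy": 0.79, "wz": 0.85},
    {"dx": 0.07, "dy": 0.02, "dz": 0.42, "wx": -0.47, "wy": 0.79, "wz": 0.85},
    {"dx": 0.07, "dy": 0.02, "dz": 0.42, "wx": -0.47, "wy": 0.79, "wz": 0.85},
    {"dx": 0.07, "dy": 0.02, "dz": 0.42, "wx": -0.47, "wy": 0.79, "wz": 0.85}
  ]
}}

```text
time_s: 26.45
eef_pos: [472.1, -166.6, 104.2]
ee_rot: [-0.219, 0.422, 0.836, 0.275]
force: [-0.7, 0.1, -0.8]
grip_width: 0.96
grip_force: 0.0
```

>>> {"op": "step_arm", "data": {
  "increments": [
    {"dx": 0.07, "dy": 0.02, "dz": 0.42, "wx": -0.47, "wy": 0.79, "wz": 0.85},
    {"dx": 0.07, "dy": 0.02, "dz": 0.42, "wx": -0.47, "wy": 0.79, "wz": 0.85},
    {"dx": 0.07, "dy": 0.02, "dz": 0.42, "wx": -0.47, "wy": 0.79, "wz": 0.85},
    {"dx": 0.07, "dy": 0.02, "dz": 0.42, "wx": -0.47, "wy": 0.79, "wz": 0.85},
    {"dx": 0.07, "dy": 0.02, "dz": 0.42, "wx": -0.47, "wy": 0.79, "wz": 0.85}
  ]
}}

```text
time_s: 26.95
eef_pos: [465.1, -120.8, 79.1]
ee_rot: [-0.386, 0.553, 0.622, 0.399]
force: [0.7, 0.1, -0.6]
grip_width: 0.955
grip_force: 0.0
```

>>> {"op": "step_arm", "data": {
  "increments": [
    {"dx": 0.07, "dy": 0.02, "dz": 0.42, "wx": -0.47, "wy": 0.79, "wz": 0.85},
    {"dx": 0, "dy": 0, "dz": 0, "wx": 0, "wy": 0, "wz": 0},
    {"dx": 0, "dy": 0, "dz": 0, "wx": 0, "wy": 0, "wz": 0}
  ]
}}

```text
time_s: 27.25
eef_pos: [465.1, -111.1, 77.2]
ee_rot: [-0.413, 0.571, 0.573, 0.418]
force: [1.3, 1.2, -0.1]
grip_width: 0.959
grip_force: 0.0
```

```bash
python3 - <<'E'
from pour import *
s,q=track([(Pg,Tg,8)]);print(Pg)
out=[]
for v in("side","top"):
  c=eyes.capture(v)
  for d in eyes.landmark_of(v,"cup")[:1]: print(v,d["p"],world(c,d["point"]).round(1))
  u=proj(c,np.array([465,-30,40])).astype(int)
  im=c["frame"][u[1]-50:u[1]+50,u[0]-50:u[0]+50];out.append(cv2.resize(im,None,fx=4,fy=4,interpolation=cv2.INTER_CUBIC))
cv2.imwrite("pics/i.png",np.hstack(out));print(ctrl.sense()["time_s"])
E
```

```text
8 x {'dx': -0.0, 'dy': -0.0, 'dz': 0.55, 'wx': 0.0, 'wy': 0.0, 'wz': 0.01} -> [465.4  -6.5  43.1] use [0.12 0.02 0.11 0.08 0.1  0.03] err 0.0 zmin 43 q [-0.68  0.89  1.74  0.84  1.6  -1.17]
[465.          -6.85316955  42.92705098]
top 0.98 [465.5  -3.9  -0.9]
27.45
```

View pics/i.png

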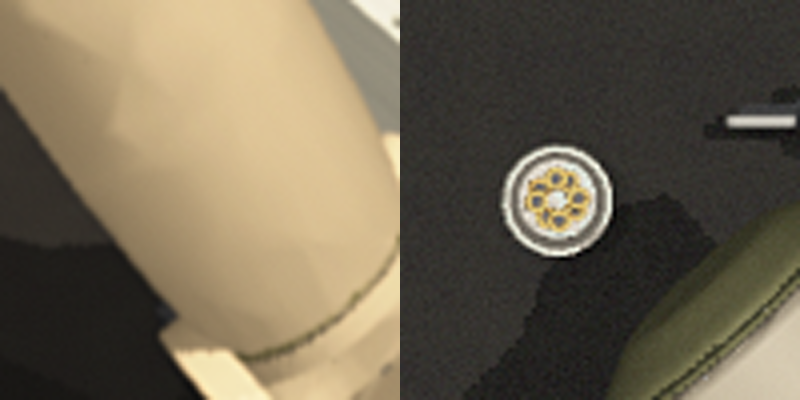

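The top crop shows the cup at (556,200), with one finger at (760,120) about 45 mm off its axis, as an 82 mm opening should give. The arm blocks the side view. Advancing.

>>> {"op": "step_arm", "data": {
  "increments": [
    {"dx": 0, "dy": 0, "dz": 0.55, "wx": 0, "wy": 0, "wz": 0},
    {"dx": 0, "dy": 0, "dz": 0.55, "wx": 0, "wy": 0, "wz": 0},
    {"dx": 0, "dy": 0, "dz": 0.55, "wx": 0, "wy": 0, "wz": 0},
    {"dx": 0, "dy": 0, "dz": 0.55, "wx": 0, "wy": 0, "wz": 0},
    {"dx": 0, "dy": 0, "dz": 0.55, "wx": 0, "wy": 0, "wz": 0}
  ]
}}

```text
time_s: 27.95
eef_pos: [465.3, -44.0, 56.0]
ee_rot: [-0.414, 0.571, 0.573, 0.418]
force: [0.4, -0.3, -0.4]
grip_width: 0.962
grip_force: 0.0
```

>>> {"op": "step_arm", "data": {
  "increments": [
    {"dx": 0, "dy": 0, "dz": 0.55, "wx": 0, "wy": 0, "wz": 0},
    {"dx": 0, "dy": 0, "dz": 0.55, "wx": 0, "wy": 0, "wz": 0},
    {"dx": 0, "dy": 0, "dz": 0.55, "wx": 0, "wy": 0, "wz": 0},
    {"dx": 0, "dy": 0, "dz": 0, "wx": 0, "wy": 0, "wz": 0}
  ]
}}

```text
time_s: 28.35
eef_pos: [465.1, -4.4, 43.2]
ee_rot: [-0.415, 0.571, 0.572, 0.418]
force: [-0.7, 0.7, 0.5]
grip_width: 0.961
grip_force: 0.0
```

>>> {"op": "step_arm", "data": {
  "increments": [
    {"dx": 0, "dy": 0, "dz": 0, "wx": 0, "wy": 0, "wz": 0},
    {"dx": 0, "dy": 0, "dz": 0, "wx": 0, "wy": 0, "wz": 0},
    {"dx": 0, "dy": 0, "dz": 0, "wx": 0, "wy": 0, "wz": 0},
    {"dx": 0, "dy": 0, "dz": 0, "wx": 0, "wy": 0, "wz": 0}
  ],
  "fingers": 45,
  "squeeze": 40
}}

```text
time_s: 28.75
eef_pos: [465.8, -6.6, 43.9]
ee_rot: [-0.413, 0.571, 0.572, 0.418]
force: [0.7, -1.1, 3.1]
grip_width: 0.694
grip_force: 42.6
```

```bash
python3 - <<'E'
from pour import *
p,R=pose();print(p,ctrl.sense()["force"],ctrl.sense()["wrist_torque"],"z",R[:,2])
D=np.load("pp.npz")
np.savez("grasp.npz",p=p,R=R)
s,q=track([(p+[0,0,110],R,5),(np.array([420,300,165]),D["Tu"],20),(D["Pp"],D["Tp"],36)])
E
```

```text
[465.8195723   -6.61424868  43.90797959] [ 0.7310153  -1.11977052  3.14487956] [-0.00939271 -0.11959702  0.0027812 ] z [ 0.00480103  0.95138693 -0.30796082]
5 x {'dx': 0.84, 'dy': 0.01, 'dz': -0.27, 'wx': 0.0, 'wy': 0.0, 'wz': 0.0} -> [466.3  -6.4 154.2] use [0.   0.28 0.05 0.02 0.13 0.16] err 0.0 zmin 44 q [-0.68  0.66  1.76  0.85  1.74 -1.02]
20 x {'dx': 0.21, 'dy': 0.05, 'dz': 0.59, 'wx': 0.22, 'wy': 0.0, 'wz': -0.07} -> [420.7 301.2 163. ] use [0.2  0.01 0.03 0.03 0.02 0.03] err 0.0 zmin 154 q [-0.02  0.66  1.71  1.    1.66 -0.91]
36 x {'dx': -0.03, 'dy': 0.06, 'dz': 0.05, 'wx': 0.02, 'wy': 0.0, 'wz': 0.64} -> [403.8 325.3 105.4] use [0.02 0.03 0.03 0.01 0.01 0.31] err 0.0 zmin 105 q [0.03 0.79 1.72 1.04 1.62 1.4 ]
```

>>> {"op": "step_arm", "data": {
  "increments": [
    {"dx": 0.4, "dy": 0, "dz": -0.13, "wx": 0, "wy": 0, "wz": 0},
    {"dx": 0.8, "dy": 0, "dz": -0.26, "wx": 0, "wy": 0, "wz": 0},
    {"dx": 0.84, "dy": 0, "dz": -0.27, "wx": 0, "wy": 0, "wz": 0},
    {"dx": 0.84, "dy": 0, "dz": -0.27, "wx": 0, "wy": 0, "wz": 0},
    {"dx": 0.84, "dy": 0, "dz": -0.27, "wx": 0, "wy": 0, "wz": 0}
  ]
}}

```text
time_s: 29.25
eef_pos: [464.8, -6.0, 142.6]
ee_rot: [-0.414, 0.571, 0.573, 0.418]
force: [0.0, -0.6, -1.4]
grip_width: 0.692
grip_force: 43.0
```

>>> {"op": "step_arm", "data": {
  "increments": [
    {"dx": 0.4, "dy": 0, "dz": -0.13, "wx": 0, "wy": 0, "wz": 0},
    {"dx": 0.1, "dy": 0.05, "dz": 0.3, "wx": 0, "wy": 0, "wz": 0},
    {"dx": 0.21, "dy": 0.05, "dz": 0.59, "wx": 0.22, "wy": 0, "wz": -0.07},
    {"dx": 0.21, "dy": 0.05, "dz": 0.59, "wx": 0.22, "wy": 0, "wz": -0.07},
    {"dx": 0.21, "dy": 0.05, "dz": 0.59, "wx": 0.22, "wy": 0, "wz": -0.07}
  ]
}}

```text
time_s: 29.75
eef_pos: [468.6, 50.0, 152.4]
ee_rot: [-0.429, 0.55, 0.593, 0.402]
force: [-0.5, 0.1, -1.8]
grip_width: 0.692
grip_force: 42.9
```

>>> {"op": "step_arm", "data": {
  "increments": [
    {"dx": 0.21, "dy": 0.05, "dz": 0.59, "wx": 0.22, "wy": 0, "wz": -0.07},
    {"dx": 0.21, "dy": 0.05, "dz": 0.59, "wx": 0.22, "wy": 0, "wz": -0.07},
    {"dx": 0.21, "dy": 0.05, "dz": 0.59, "wx": 0.22, "wy": 0, "wz": -0.07},
    {"dx": 0.21, "dy": 0.05, "dz": 0.59, "wx": 0.22, "wy": 0, "wz": -0.07},
    {"dx": 0.21, "dy": 0.05, "dz": 0.59, "wx": 0.22, "wy": 0, "wz": -0.07}
  ]
}}

```text
time_s: 30.25
eef_pos: [465.4, 128.4, 154.5]
ee_rot: [-0.453, 0.514, 0.625, 0.375]
force: [-0.2, 0.6, -1.6]
grip_width: 0.687
grip_force: 42.9
```

>>> {"op": "step_arm", "data": {
  "increments": [
    {"dx": 0.21, "dy": 0.05, "dz": 0.59, "wx": 0.22, "wy": 0, "wz": -0.07},
    {"dx": 0.21, "dy": 0.05, "dz": 0.59, "wx": 0.22, "wy": 0, "wz": -0.07},
    {"dx": 0.21, "dy": 0.05, "dz": 0.59, "wx": 0.22, "wy": 0, "wz": -0.07},
    {"dx": 0.21, "dy": 0.05, "dz": 0.59, "wx": 0.22, "wy": 0, "wz": -0.07},
    {"dx": 0.21, "dy": 0.05, "dz": 0.59, "wx": 0.22, "wy": 0, "wz": -0.07}
  ]
}}

```text
time_s: 30.75
eef_pos: [452.7, 205.8, 156.7]
ee_rot: [-0.475, 0.475, 0.655, 0.346]
force: [0.5, 1.3, -2.0]
grip_width: 0.693
grip_force: 42.9
```

>>> {"op": "step_arm", "data": {
  "increments": [
    {"dx": 0.21, "dy": 0.05, "dz": 0.59, "wx": 0.22, "wy": 0, "wz": -0.07},
    {"dx": 0.21, "dy": 0.05, "dz": 0.59, "wx": 0.22, "wy": 0, "wz": -0.07},
    {"dx": 0.21, "dy": 0.05, "dz": 0.59, "wx": 0.22, "wy": 0, "wz": -0.07},
    {"dx": 0.21, "dy": 0.05, "dz": 0.59, "wx": 0.22, "wy": 0, "wz": -0.07},
    {"dx": 0.21, "dy": 0.05, "dz": 0.59, "wx": 0.22, "wy": 0, "wz": -0.07}
  ]
}}

```text
time_s: 31.25
eef_pos: [430.8, 281.1, 158.8]
ee_rot: [-0.495, 0.435, 0.682, 0.317]
force: [-0.2, 0.1, -0.9]
grip_width: 0.692
grip_force: 42.9
```

>>> {"op": "step_arm", "data": {
  "increments": [
    {"dx": 0.21, "dy": 0.05, "dz": 0.59, "wx": 0.22, "wy": 0, "wz": -0.07},
    {"dx": 0.1, "dy": 0.02, "dz": 0.3, "wx": 0.22, "wy": 0, "wz": -0.07},
    {"dx": 0, "dy": 0, "dz": 0, "wx": 0, "wy": 0, "wz": 0}
  ]
}}

```text
time_s: 31.55
eef_pos: [422.4, 302.9, 159.7]
ee_rot: [-0.502, 0.418, 0.693, 0.305]
force: [0.3, 0.2, -1.2]
grip_width: 0.693
grip_force: 43.0
```

```bash
python3 - <<'E'
from pour import *
p,R=pose();D=np.load("pp.npz");print("cup axis",R@c,p,ctrl.sense()["time_s"])
for v in("side","top"):
  cc=eyes.capture(v)
  for d in eyes.landmark_of(v,"cup")[:1]: print(v,d["p"],world(cc,d["point"]).round(1),"exp",(R@o+p).round(1))
track([(D["Pp"],D["Tp"],34)])
E
```

```text
cup axis [-2.02483585e-03 -1.23078718e-04  9.99997942e-01] [422.42831406 302.92099969 159.6777357 ] 31.55
side 0.75 [420.  307.6 110.8] exp [421.2 305.5 116.7]
top 0.75 [421.1 306.2 111. ] exp [421.2 305.5 116.7]
34 x {'dx': -0.03, 'dy': 0.06, 'dz': 0.05, 'wx': 0.02, 'wy': 0.0, 'wz': 0.68} -> [407.3 324.3 105.8] use [0.02 0.03 0.03 0.01 0.01 0.33] err 0.0 zmin 106 q [0.02 0.79 1.71 1.03 1.62 1.41]
```

>>> {"op": "step_arm", "data": {
  "increments": [
    {"dx": -0.03, "dy": 0.06, "dz": 0.05, "wx": 0.02, "wy": 0, "wz": 0.68},
    {"dx": -0.03, "dy": 0.06, "dz": 0.05, "wx": 0.02, "wy": 0, "wz": 0.68},
    {"dx": -0.03, "dy": 0.06, "dz": 0.05, "wx": 0.02, "wy": 0, "wz": 0.68},
    {"dx": -0.03, "dy": 0.06, "dz": 0.05, "wx": 0.02, "wy": 0, "wz": 0.68},
    {"dx": -0.03, "dy": 0.06, "dz": 0.05, "wx": 0.02, "wy": 0, "wz": 0.68}
  ]
}}

```text
time_s: 32.25
eef_pos: [427.5, 308.8, 153.8]
ee_rot: [-0.55, 0.533, 0.608, 0.208]
force: [-0.2, -0.3, -1.5]
grip_width: 0.689
grip_force: 43.1
```

>>> {"op": "step_arm", "data": {
  "increments": [
    {"dx": -0.03, "dy": 0.06, "dz": 0.05, "wx": 0.02, "wy": 0, "wz": 0.68},
    {"dx": -0.03, "dy": 0.06, "dz": 0.05, "wx": 0.02, "wy": 0, "wz": 0.68},
    {"dx": -0.03, "dy": 0.06, "dz": 0.05, "wx": 0.02, "wy": 0, "wz": 0.68},
    {"dx": -0.03, "dy": 0.06, "dz": 0.05, "wx": 0.02, "wy": 0, "wz": 0.68},
    {"dx": -0.03, "dy": 0.06, "dz": 0.05, "wx": 0.02, "wy": 0, "wz": 0.68}
  ]
}}

```text
time_s: 32.75
eef_pos: [429.8, 314.4, 145.4]
ee_rot: [-0.581, 0.63, 0.505, 0.104]
force: [0.0, 0.7, -1.2]
grip_width: 0.694
grip_force: 43.0
```

>>> {"op": "step_arm", "data": {
  "increments": [
    {"dx": -0.03, "dy": 0.06, "dz": 0.05, "wx": 0.02, "wy": 0, "wz": 0.68},
    {"dx": -0.03, "dy": 0.06, "dz": 0.05, "wx": 0.02, "wy": 0, "wz": 0.68},
    {"dx": -0.03, "dy": 0.06, "dz": 0.05, "wx": 0.02, "wy": 0, "wz": 0.68},
    {"dx": -0.03, "dy": 0.06, "dz": 0.05, "wx": 0.02, "wy": 0, "wz": 0.68},
    {"dx": -0.03, "dy": 0.06, "dz": 0.05, "wx": 0.02, "wy": 0, "wz": 0.68}
  ]
}}

```text
time_s: 33.25
eef_pos: [429.9, 318.5, 135.8]
ee_rot: [-0.593, 0.706, 0.386, -0.003]
force: [1.0, 0.9, -1.7]
grip_width: 0.691
grip_force: 43.0
```

>>> {"op": "step_arm", "data": {
  "increments": [
    {"dx": -0.03, "dy": 0.06, "dz": 0.05, "wx": 0.02, "wy": 0, "wz": 0.68},
    {"dx": -0.03, "dy": 0.06, "dz": 0.05, "wx": 0.02, "wy": 0, "wz": 0.68},
    {"dx": -0.03, "dy": 0.06, "dz": 0.05, "wx": 0.02, "wy": 0, "wz": 0.68},
    {"dx": -0.03, "dy": 0.06, "dz": 0.05, "wx": 0.02, "wy": 0, "wz": 0.68},
    {"dx": 0, "dy": 0, "dz": 0, "wx": 0, "wy": 0, "wz": 0}
  ]
}}

```text
time_s: 33.75
eef_pos: [427.9, 320.8, 127.8]
ee_rot: [-0.59, 0.751, 0.283, -0.089]
force: [0.7, -0.4, -2.3]
grip_width: 0.691
grip_force: 43.0
```

```bash
python3 - <<'E'
from pour import *
p,R=pose();D=np.load("pp.npz");print("cup axis",R@c,p,ctrl.sense()["time_s"])
track([(D["Pp"],D["Tp"],15)])
E
```

```text
cup axis [0.92827493 0.24528072 0.27954073] [427.93942812 320.78783984 127.84308547] 33.75
15 x {'dx': -0.04, 'dy': 0.06, 'dz': 0.06, 'wx': 0.02, 'wy': 0.01, 'wz': 0.67} -> [402.5 326.3 105.6] use [0.   0.02 0.04 0.01 0.02 0.3 ] err 0.0 zmin 106 q [0.03 0.78 1.74 1.05 1.6  1.38]
```

>>> {"op": "step_arm", "data": {
  "increments": [
    {"dx": -0.04, "dy": 0.06, "dz": 0.06, "wx": 0.02, "wy": 0.01, "wz": 0.67},
    {"dx": -0.04, "dy": 0.06, "dz": 0.06, "wx": 0.02, "wy": 0.01, "wz": 0.67},
    {"dx": -0.04, "dy": 0.06, "dz": 0.06, "wx": 0.02, "wy": 0.01, "wz": 0.67},
    {"dx": -0.04, "dy": 0.06, "dz": 0.06, "wx": 0.02, "wy": 0.01, "wz": 0.67},
    {"dx": -0.04, "dy": 0.06, "dz": 0.06, "wx": 0.02, "wy": 0.01, "wz": 0.67}
  ]
}}

```text
time_s: 34.25
eef_pos: [421.7, 323.1, 118.5]
ee_rot: [-0.57, 0.786, 0.146, -0.19]
force: [-0.0, -0.4, -1.9]
grip_width: 0.69
grip_force: 43.0
```

>>> {"op": "step_arm", "data": {
  "increments": [
    {"dx": -0.04, "dy": 0.06, "dz": 0.06, "wx": 0.02, "wy": 0.01, "wz": 0.67},
    {"dx": -0.04, "dy": 0.06, "dz": 0.06, "wx": 0.02, "wy": 0.01, "wz": 0.67},
    {"dx": -0.04, "dy": 0.06, "dz": 0.06, "wx": 0.02, "wy": 0.01, "wz": 0.67},
    {"dx": -0.04, "dy": 0.06, "dz": 0.06, "wx": 0.02, "wy": 0.01, "wz": 0.67},
    {"dx": -0.04, "dy": 0.06, "dz": 0.06, "wx": 0.02, "wy": 0.01, "wz": 0.67}
  ]
}}

```text
time_s: 34.75
eef_pos: [413.0, 324.7, 110.8]
ee_rot: [-0.533, 0.797, 0.004, -0.285]
force: [-0.5, -0.5, -1.0]
grip_width: 0.69
grip_force: 43.0
```

>>> {"op": "step_arm", "data": {
  "increments": [
    {"dx": -0.04, "dy": 0.06, "dz": 0.06, "wx": 0.02, "wy": 0.01, "wz": 0.67},
    {"dx": -0.04, "dy": 0.06, "dz": 0.06, "wx": 0.02, "wy": 0.01, "wz": 0.67},
    {"dx": -0.04, "dy": 0.06, "dz": 0.06, "wx": 0.02, "wy": 0.01, "wz": 0.67},
    {"dx": -0.04, "dy": 0.06, "dz": 0.06, "wx": 0.02, "wy": 0.01, "wz": 0.67},
    {"dx": -0.04, "dy": 0.06, "dz": 0.06, "wx": 0.02, "wy": 0.01, "wz": 0.67}
  ]
}}

```text
time_s: 35.25
eef_pos: [402.6, 326.4, 106.0]
ee_rot: [-0.479, 0.783, -0.138, -0.372]
force: [-0.6, 0.7, -0.7]
grip_width: 0.695
grip_force: 43.2
```

>>> {"op": "step_arm", "data": {
  "increments": [
    {"dx": 0, "dy": 0, "dz": 0, "wx": 0, "wy": 0, "wz": 0},
    {"dx": 0, "dy": 0, "dz": 0, "wx": 0, "wy": 0, "wz": 0},
    {"dx": 0, "dy": 0, "dz": 0, "wx": 0, "wy": 0, "wz": 0},
    {"dx": 0, "dy": 0, "dz": 0, "wx": 0, "wy": 0, "wz": 0},
    {"dx": 0, "dy": 0, "dz": 0, "wx": 0, "wy": 0, "wz": 0}
  ]
}}

```text
time_s: 35.75
eef_pos: [402.4, 326.7, 105.8]
ee_rot: [-0.479, 0.783, -0.137, -0.371]
force: [0.2, 0.4, 0.2]
grip_width: 0.689
grip_force: 43.2
```

>>> {"op": "step_arm", "data": {
  "increments": [
    {"dx": 0, "dy": 0, "dz": 0, "wx": 0, "wy": 0, "wz": 0.5},
    {"dx": 0, "dy": 0, "dz": 0, "wx": 0, "wy": 0, "wz": 0.5},
    {"dx": 0, "dy": 0, "dz": 0, "wx": 0, "wy": 0, "wz": 0},
    {"dx": 0, "dy": 0, "dz": 0, "wx": 0, "wy": 0, "wz": 0},
    {"dx": 0, "dy": 0, "dz": 0, "wx": 0, "wy": 0, "wz": 0}
  ]
}}

```text
time_s: 36.25
eef_pos: [402.3, 326.7, 105.8]
ee_rot: [-0.459, 0.775, -0.178, -0.396]
force: [-0.3, 0.1, -1.7]
grip_width: 0.691
grip_force: 43.2
```

```bash
python3 - <<'E'
from pour import *
p,R=pose();print("cup axis",R@c,p,ctrl.sense()["time_s"])
out=[]
for v in("side","top"):
  cc=eyes.capture(v);u=proj(cc,np.array([455,335,40])).astype(int)
  n=sum(1 for d in eyes.landmark_of(v,"spacer0") if d["p"]>.3);print(v,"spacers seen",n,[world(cc,d["point"]).round().tolist() for d in eyes.landmark_of(v,"spacer0") if d["p"]>.3])
  im=cc["frame"][max(0,u[1]-60):u[1]+60,max(0,u[0]-60):u[0]+60];out.append(cv2.resize(im,(400,400),interpolation=cv2.INTER_CUBIC))
cv2.imwrite("pics/j.png",np.hstack(out))
E
```

```text
cup axis [ 0.73173545 -0.18014852 -0.65735054] [402.34868833 326.72334613 105.78056162] 36.25
side spacers seen 0 []
top spacers seen 3 [[496.0, 370.0, 11.0], [507.0, 327.0, 1.0], [488.0, 331.0, 16.0]]
```

View pics/j.png

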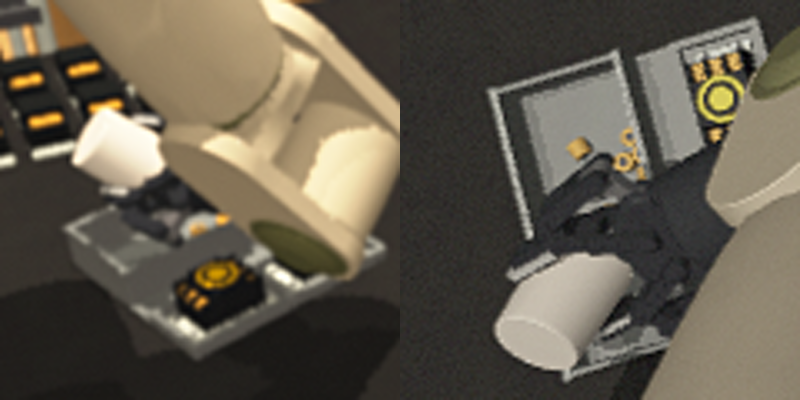

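The top crop shows spacers in the compartment around (580,145) and (625,155), and the cup tipped mouth-down over it. I'll shake briefly, then roll back.

>>> {"op": "step_arm", "data": {
  "increments": [
    {"dx": 0, "dy": 0, "dz": 0, "wx": 0, "wy": 0, "wz": 0.9},
    {"dx": 0, "dy": 0, "dz": 0, "wx": 0, "wy": 0, "wz": 0.9},
    {"dx": 0, "dy": 0, "dz": 0, "wx": 0, "wy": 0, "wz": -0.9},
    {"dx": 0, "dy": 0, "dz": 0, "wx": 0, "wy": 0, "wz": 0.9},
    {"dx": 0, "dy": 0, "dz": 0, "wx": 0, "wy": 0, "wz": 0}
  ]
}}

```text
time_s: 37.05
eef_pos: [402.3, 326.7, 105.8]
ee_rot: [-0.419, 0.755, -0.251, -0.438]
force: [-0.3, -0.3, -0.2]
grip_width: 0.692
grip_force: 43.2
```

>>> {"op": "step_arm", "data": {
  "increments": [
    {"dx": 0, "dy": 0, "dz": 0, "wx": 0, "wy": 0, "wz": 0},
    {"dx": 0, "dy": 0, "dz": 0, "wx": 0, "wy": 0, "wz": 0},
    {"dx": 0, "dy": 0, "dz": 0, "wx": 0, "wy": 0, "wz": 0}
  ]
}}

```text
time_s: 37.35
eef_pos: [402.3, 326.7, 105.8]
ee_rot: [-0.42, 0.755, -0.25, -0.437]
force: [-0.5, 0.6, -1.1]
grip_width: 0.69
grip_force: 43.2
```

```bash
python3 - <<'E'
from pour import *
p,R=pose();D=np.load("pp.npz");g=np.load("grasp.npz");print("cup axis",R@c,p,ctrl.sense()["time_s"])
track([(np.array([420,300,165]),D["Tu"],30),(g["p"]+[0,0,110],g["R"],19),(g["p"]+[0,0,15],g["R"],6)])
E
```

```text
cup axis [ 0.60711488 -0.27355215 -0.74604339] [402.33533254 326.72515993 105.7768332 ] 37.35
30 x {'dx': 0.02, 'dy': -0.09, 'dz': -0.06, 'wx': -0.02, 'wy': -0.01, 'wz': -0.86} -> [418.4 302.3 166.5] use [0.03 0.04 0.04 0.01 0.02 0.42] err 0.0 zmin 106 q [-0.01  0.66  1.7   0.99  1.68 -0.91]
19 x {'dx': -0.23, 'dy': -0.07, 'dz': -0.62, 'wx': -0.24, 'wy': 0.0, 'wz': 0.08} -> [466.7  -6.2 154.5] use [0.21 0.01 0.03 0.03 0.02 0.03] err 0.0 zmin 155 q [-0.68  0.66  1.75  0.85  1.73 -1.01]
6 x {'dx': -0.61, 'dy': -0.01, 'dz': 0.19, 'wx': -0.0, 'wy': 0.01, 'wz': -0.01} -> [465.4  -7.4  58.7] use [0.   0.2  0.03 0.02 0.09 0.12] err 0.0 zmin 59 q [-0.68  0.85  1.74  0.84  1.62 -1.16]
```

>>> {"op": "step_arm", "data": {
  "increments": [
    {"dx": 0.02, "dy": -0.09, "dz": -0.06, "wx": -0.02, "wy": -0.01, "wz": -0.86},
    {"dx": 0.02, "dy": -0.09, "dz": -0.06, "wx": -0.02, "wy": -0.01, "wz": -0.86},
    {"dx": 0.02, "dy": -0.09, "dz": -0.06, "wx": -0.02, "wy": -0.01, "wz": -0.86},
    {"dx": 0.02, "dy": -0.09, "dz": -0.06, "wx": -0.02, "wy": -0.01, "wz": -0.86},
    {"dx": 0.02, "dy": -0.09, "dz": -0.06, "wx": -0.02, "wy": -0.01, "wz": -0.86}
  ]
}}

```text
time_s: 37.85
eef_pos: [414.5, 326.3, 112.1]
ee_rot: [-0.504, 0.793, -0.071, -0.335]
force: [0.0, 0.0, -0.1]
grip_width: 0.69
grip_force: 43.2
```

>>> {"op": "step_arm", "data": {
  "increments": [
    {"dx": 0.02, "dy": -0.09, "dz": -0.06, "wx": -0.02, "wy": -0.01, "wz": -0.86},
    {"dx": 0.02, "dy": -0.09, "dz": -0.06, "wx": -0.02, "wy": -0.01, "wz": -0.86},
    {"dx": 0.02, "dy": -0.09, "dz": -0.06, "wx": -0.02, "wy": -0.01, "wz": -0.86},
    {"dx": 0.02, "dy": -0.09, "dz": -0.06, "wx": -0.02, "wy": -0.01, "wz": -0.86},
    {"dx": 0.02, "dy": -0.09, "dz": -0.06, "wx": -0.02, "wy": -0.01, "wz": -0.86}
  ]
}}

```text
time_s: 38.35
eef_pos: [423.5, 325.7, 122.5]
ee_rot: [-0.562, 0.79, 0.111, -0.217]
force: [-0.8, -0.6, -1.3]
grip_width: 0.693
grip_force: 43.2
```

>>> {"op": "step_arm", "data": {
  "increments": [
    {"dx": 0.02, "dy": -0.09, "dz": -0.06, "wx": -0.02, "wy": -0.01, "wz": -0.86},
    {"dx": 0.02, "dy": -0.09, "dz": -0.06, "wx": -0.02, "wy": -0.01, "wz": -0.86},
    {"dx": 0.02, "dy": -0.09, "dz": -0.06, "wx": -0.02, "wy": -0.01, "wz": -0.86},
    {"dx": 0.02, "dy": -0.09, "dz": -0.06, "wx": -0.02, "wy": -0.01, "wz": -0.86},
    {"dx": 0.02, "dy": -0.09, "dz": -0.06, "wx": -0.02, "wy": -0.01, "wz": -0.86}
  ]
}}

```text
time_s: 38.85
eef_pos: [428.1, 323.5, 135.2]
ee_rot: [-0.592, 0.748, 0.287, -0.087]
force: [0.2, -0.6, -1.7]
grip_width: 0.691
grip_force: 43.2
```

>>> {"op": "step_arm", "data": {
  "increments": [
    {"dx": 0.02, "dy": -0.09, "dz": -0.06, "wx": -0.02, "wy": -0.01, "wz": -0.86},
    {"dx": 0.02, "dy": -0.09, "dz": -0.06, "wx": -0.02, "wy": -0.01, "wz": -0.86},
    {"dx": 0.02, "dy": -0.09, "dz": -0.06, "wx": -0.02, "wy": -0.01, "wz": -0.86},
    {"dx": 0.02, "dy": -0.09, "dz": -0.06, "wx": -0.02, "wy": -0.01, "wz": -0.86},
    {"dx": 0.02, "dy": -0.09, "dz": -0.06, "wx": -0.02, "wy": -0.01, "wz": -0.86}
  ]
}}

```text
time_s: 39.35
eef_pos: [428.2, 319.1, 148.1]
ee_rot: [-0.592, 0.668, 0.449, 0.047]
force: [0.6, 0.0, -0.1]
grip_width: 0.69
grip_force: 43.3
```

>>> {"op": "step_arm", "data": {
  "increments": [
    {"dx": 0.02, "dy": -0.09, "dz": -0.06, "wx": -0.02, "wy": -0.01, "wz": -0.86},
    {"dx": 0.02, "dy": -0.09, "dz": -0.06, "wx": -0.02, "wy": -0.01, "wz": -0.86},
    {"dx": 0.02, "dy": -0.09, "dz": -0.06, "wx": -0.02, "wy": -0.01, "wz": -0.86},
    {"dx": 0.02, "dy": -0.09, "dz": -0.06, "wx": -0.02, "wy": -0.01, "wz": -0.86},
    {"dx": 0.02, "dy": -0.09, "dz": -0.06, "wx": -0.02, "wy": -0.01, "wz": -0.86}
  ]
}}

```text
time_s: 39.85
eef_pos: [424.5, 311.9, 159.2]
ee_rot: [-0.562, 0.554, 0.588, 0.178]
force: [0.1, -0.9, -1.1]
grip_width: 0.692
grip_force: 43.3
```

>>> {"op": "step_arm", "data": {
  "increments": [
    {"dx": 0.02, "dy": -0.09, "dz": -0.06, "wx": -0.02, "wy": -0.01, "wz": -0.86},
    {"dx": 0.02, "dy": -0.09, "dz": -0.06, "wx": -0.02, "wy": -0.01, "wz": -0.86},
    {"dx": 0.02, "dy": -0.09, "dz": -0.06, "wx": -0.02, "wy": -0.01, "wz": -0.86},
    {"dx": 0.02, "dy": -0.09, "dz": -0.06, "wx": -0.02, "wy": -0.01, "wz": -0.86},
    {"dx": 0.02, "dy": -0.09, "dz": -0.06, "wx": -0.02, "wy": -0.01, "wz": -0.86}
  ]
}}

```text
time_s: 40.35
eef_pos: [418.3, 302.3, 166.6]
ee_rot: [-0.503, 0.412, 0.697, 0.301]
force: [0.5, -0.3, -0.2]
grip_width: 0.693
grip_force: 43.3
```

```bash
python3 - <<'E'
from pour import *
p,R=pose();g=np.load("grasp.npz");print("cup axis",R@c,p,ctrl.sense()["time_s"])
cc=eyes.capture("top");d=eyes.landmark_of("top","cup")[0];w=world(cc,d["point"]);print(d["p"],w.round(1),"exp",(R@o+p).round(1))
u=proj(cc,w+[0,0,5]).round().astype(int);hsv=cv2.cvtColor(cc["frame"],cv2.COLOR_BGR2HSV)[u[1]-9:u[1]+10,u[0]-9:u[0]+10]
print("brass px in cup",int(cv2.inRange(hsv,(12,90,80),(35,255,255)).sum()/255))
track([(g["p"]+[0,0,110],g["R"],18),(g["p"]+[0,0,15],g["R"],6)])
E
```

```text
cup axis [-5.97597572e-03  5.06013158e-04  9.99982016e-01] [418.29508787 302.26673819 166.55709801] 40.35
0.77 [415.3 306.3 120. ] exp [417.2 304.7 123.6]
brass px in cup 0
18 x {'dx': -0.24, 'dy': -0.08, 'dz': -0.65, 'wx': -0.25, 'wy': 0.0, 'wz': 0.08} -> [465.   -4.8 155. ] use [0.22 0.01 0.04 0.04 0.02 0.04] err 0.0 zmin 155 q [-0.68  0.66  1.76  0.85  1.74 -1.02]
6 x {'dx': -0.61, 'dy': 0.0, 'dz': 0.19, 'wx': -0.01, 'wy': 0.0, 'wz': 0.0} -> [465.6  -6.1  59.1] use [0.   0.2  0.03 0.02 0.1  0.11] err 0.0 zmin 59 q [-0.68  0.85  1.74  0.84  1.61 -1.16]
```

Cup reads empty (no brass pixels). Taking it back to its spot.

>>> {"op": "step_arm", "data": {
  "increments": [
    {"dx": -0.24, "dy": -0.08, "dz": -0.65, "wx": -0.25, "wy": 0, "wz": 0.08},
    {"dx": -0.24, "dy": -0.08, "dz": -0.65, "wx": -0.25, "wy": 0, "wz": 0.08},
    {"dx": -0.24, "dy": -0.08, "dz": -0.65, "wx": -0.25, "wy": 0, "wz": 0.08},
    {"dx": -0.24, "dy": -0.08, "dz": -0.65, "wx": -0.25, "wy": 0, "wz": 0.08},
    {"dx": -0.24, "dy": -0.08, "dz": -0.65, "wx": -0.25, "wy": 0, "wz": 0.08}
  ]
}}

```text
time_s: 40.95
eef_pos: [446.8, 219.4, 163.2]
ee_rot: [-0.482, 0.461, 0.666, 0.334]
force: [-0.2, -0.4, -0.9]
grip_width: 0.692
grip_force: 43.3
```

>>> {"op": "step_arm", "data": {
  "increments": [
    {"dx": -0.24, "dy": -0.08, "dz": -0.65, "wx": -0.25, "wy": 0, "wz": 0.08},
    {"dx": -0.24, "dy": -0.08, "dz": -0.65, "wx": -0.25, "wy": 0, "wz": 0.08},
    {"dx": -0.24, "dy": -0.08, "dz": -0.65, "wx": -0.25, "wy": 0, "wz": 0.08},
    {"dx": -0.24, "dy": -0.08, "dz": -0.65, "wx": -0.25, "wy": 0, "wz": 0.08},
    {"dx": -0.24, "dy": -0.08, "dz": -0.65, "wx": -0.25, "wy": 0, "wz": 0.08}
  ]
}}

```text
time_s: 41.45
eef_pos: [463.3, 133.8, 160.1]
ee_rot: [-0.458, 0.505, 0.633, 0.366]
force: [0.5, 0.2, -1.5]
grip_width: 0.691
grip_force: 43.3
```

>>> {"op": "step_arm", "data": {
  "increments": [
    {"dx": -0.24, "dy": -0.08, "dz": -0.65, "wx": -0.25, "wy": 0, "wz": 0.08},
    {"dx": -0.24, "dy": -0.08, "dz": -0.65, "wx": -0.25, "wy": 0, "wz": 0.08},
    {"dx": -0.24, "dy": -0.08, "dz": -0.65, "wx": -0.25, "wy": 0, "wz": 0.08},
    {"dx": -0.24, "dy": -0.08, "dz": -0.65, "wx": -0.25, "wy": 0, "wz": 0.08},
    {"dx": -0.24, "dy": -0.08, "dz": -0.65, "wx": -0.25, "wy": 0, "wz": 0.08}
  ]
}}

```text
time_s: 41.95
eef_pos: [468.0, 46.8, 156.8]
ee_rot: [-0.432, 0.547, 0.597, 0.398]
force: [0.6, -0.6, -2.0]
grip_width: 0.691
grip_force: 43.3
```

>>> {"op": "step_arm", "data": {
  "increments": [
    {"dx": -0.24, "dy": -0.08, "dz": -0.65, "wx": -0.25, "wy": 0, "wz": 0.08},
    {"dx": -0.24, "dy": -0.08, "dz": -0.65, "wx": -0.25, "wy": 0, "wz": 0.08},
    {"dx": -0.24, "dy": -0.08, "dz": -0.65, "wx": -0.25, "wy": 0, "wz": 0.08},
    {"dx": 0, "dy": 0, "dz": 0, "wx": 0, "wy": 0, "wz": 0}
  ]
}}

```text
time_s: 42.35
eef_pos: [465.1, -6.1, 154.8]
ee_rot: [-0.414, 0.572, 0.573, 0.416]
force: [-1.3, 0.7, -0.8]
grip_width: 0.693
grip_force: 43.3
```

```bash
python3 - <<'E'
from pour import *
p,R=pose();g=np.load("grasp.npz");print("cup axis",R@c,p,ctrl.sense()["time_s"])
cc=eyes.capture("top")
for l in("cup","spacer0"):
  for d in eyes.landmark_of("top",l): 
    if d["p"]>.15: print(l,round(d["p"],2),world(cc,d["point"]).round(1))
track([(g["p"]+[0,0,12],g["R"],6)])
im=cv2.resize(cc["frame"],None,fx=4,fy=4,interpolation=cv2.INTER_CUBIC)
cv2.imwrite("pics/k.png",im[640:1190,300:1100])
E
```

```text
cup axis [-0.00281606  0.00228584  0.99999342] [465.12300161  -6.1444167  154.84830014] 42.35
cup 0.79 [465.2  -4.7 109.9]
spacer0 0.62 [468.7 337.3  11.2]
spacer0 0.54 [500.1 368.7   9.6]
spacer0 0.46 [484.5 331.2  13.3]
spacer0 0.42 [450.4 341.4  16.7]
spacer0 0.38 [ 5.054e+02  3.283e+02 -3.000e-01]
6 x {'dx': -0.63, 'dy': 0.0, 'dz': 0.19, 'wx': -0.01, 'wy': 0.0, 'wz': -0.0} -> [465.4  -6.4  56.3] use [0.   0.21 0.03 0.02 0.1  0.12] err 0.0 zmin 56 q [-0.68  0.86  1.74  0.84  1.61 -1.16]
```

View pics/k.png

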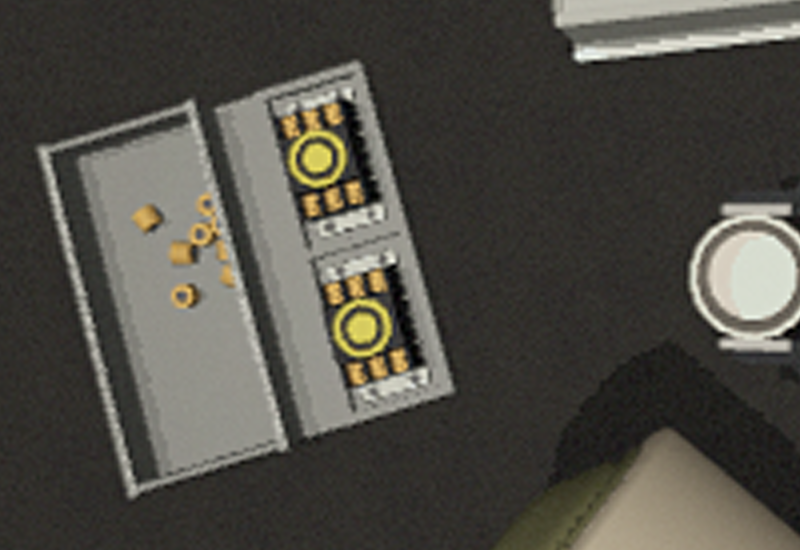

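The crop shows both ring units flat in their nests at (318,160) and (362,328). The visible spacers lie in the compartment around (145–230, 205–295), and the cup at (755,275) is empty. Setting the cup down.

>>> {"op": "step_arm", "data": {
  "increments": [
    {"dx": -0.63, "dy": 0, "dz": 0.19, "wx": 0, "wy": 0, "wz": 0},
    {"dx": -0.63, "dy": 0, "dz": 0.19, "wx": 0, "wy": 0, "wz": 0},
    {"dx": -0.63, "dy": 0, "dz": 0.19, "wx": 0, "wy": 0, "wz": 0},
    {"dx": -0.63, "dy": 0, "dz": 0.19, "wx": 0, "wy": 0, "wz": 0},
    {"dx": -0.63, "dy": 0, "dz": 0.19, "wx": 0, "wy": 0, "wz": 0}
  ]
}}

```text
time_s: 43.0
eef_pos: [465.4, -5.6, 72.1]
ee_rot: [-0.415, 0.57, 0.575, 0.415]
force: [0.5, 0.4, -0.9]
grip_width: 0.687
grip_force: 43.3
```

>>> {"op": "step_arm", "data": {
  "increments": [
    {"dx": -0.5, "dy": 0, "dz": 0.16, "wx": 0, "wy": 0, "wz": 0},
    {"dx": -0.3, "dy": 0, "dz": 0.1, "wx": 0, "wy": 0, "wz": 0},
    {"dx": -0.12, "dy": 0, "dz": 0.04, "wx": 0, "wy": 0, "wz": 0},
    {"dx": 0, "dy": 0, "dz": 0, "wx": 0, "wy": 0, "wz": 0}
  ]
}}

```text
time_s: 43.4
eef_pos: [465.5, -6.4, 48.5]
ee_rot: [-0.415, 0.57, 0.575, 0.415]
force: [-0.5, -0.2, -1.1]
grip_width: 0.693
grip_force: 43.3
```

>>> {"op": "step_arm", "data": {
  "increments": [
    {"dx": -0.08, "dy": 0, "dz": 0.02, "wx": 0, "wy": 0, "wz": 0},
    {"dx": 0, "dy": 0, "dz": 0, "wx": 0, "wy": 0, "wz": 0}
  ]
}}

```text
time_s: 43.6
eef_pos: [465.5, -6.8, 46.7]
ee_rot: [-0.414, 0.57, 0.575, 0.415]
force: [-0.5, -0.9, -0.8]
grip_width: 0.69
grip_force: 43.3
```

>>> {"op": "step_arm", "data": {
  "increments": [
    {"dx": -0.05, "dy": 0, "dz": 0.02, "wx": 0, "wy": 0, "wz": 0},
    {"dx": 0, "dy": 0, "dz": 0, "wx": 0, "wy": 0, "wz": 0}
  ]
}}

```text
time_s: 43.8
eef_pos: [465.5, -6.7, 45.2]
ee_rot: [-0.415, 0.57, 0.575, 0.415]
force: [0.2, -0.4, -1.5]
grip_width: 0.69
grip_force: 43.3
```

>>> {"op": "step_arm", "data": {
  "increments": [
    {"dx": -0.04, "dy": 0, "dz": 0.01, "wx": 0, "wy": 0, "wz": 0},
    {"dx": 0, "dy": 0, "dz": 0, "wx": 0, "wy": 0, "wz": 0}
  ]
}}

```text
time_s: 44.0
eef_pos: [465.5, -6.7, 44.1]
ee_rot: [-0.415, 0.57, 0.575, 0.415]
force: [-0.2, -0.5, -0.9]
grip_width: 0.693
grip_force: 43.3
```

>>> {"op": "step_arm", "data": {
  "increments": [
    {"dx": -0.04, "dy": 0, "dz": 0.01, "wx": 0, "wy": 0, "wz": 0},
    {"dx": 0, "dy": 0, "dz": 0, "wx": 0, "wy": 0, "wz": 0}
  ]
}}

```text
time_s: 44.2
eef_pos: [465.4, -6.8, 43.9]
ee_rot: [-0.415, 0.57, 0.574, 0.416]
force: [-1.1, -0.6, 6.4]
grip_width: 0.694
grip_force: 43.4
```

>>> {"op": "step_arm", "data": {
  "increments": [
    {"dx": -0.03, "dy": 0, "dz": 0.01, "wx": 0, "wy": 0, "wz": 0},
    {"dx": 0, "dy": 0, "dz": 0, "wx": 0, "wy": 0, "wz": 0}
  ]
}}

```text
time_s: 44.4
eef_pos: [465.4, -6.8, 43.8]
ee_rot: [-0.416, 0.569, 0.574, 0.417]
force: [-3.3, -1.8, 12.9]
grip_width: 0.691
grip_force: 43.6
```

>>> {"op": "step_arm", "data": {
  "increments": [
    {"dx": 0.03, "dy": 0, "dz": -0.01, "wx": 0, "wy": 0, "wz": 0},
    {"dx": 0, "dy": 0, "dz": 0, "wx": 0, "wy": 0, "wz": 0},
    {"dx": 0, "dy": 0, "dz": 0, "wx": 0, "wy": 0, "wz": 0},
    {"dx": 0, "dy": 0, "dz": 0, "wx": 0, "wy": 0, "wz": 0}
  ],
  "fingers": 84
}}

```text
time_s: 44.8
eef_pos: [465.4, -6.7, 43.0]
ee_rot: [-0.415, 0.57, 0.575, 0.415]
force: [-0.3, 0.0, -0.5]
grip_width: 0.986
grip_force: 0.0
```

>>> {"op": "step_arm", "data": {
  "increments": [
    {"dx": 0, "dy": 0, "dz": -0.4, "wx": 0, "wy": 0, "wz": 0},
    {"dx": 0, "dy": 0, "dz": -0.6, "wx": 0, "wy": 0, "wz": 0},
    {"dx": 0, "dy": 0, "dz": -0.8, "wx": 0, "wy": 0, "wz": 0},
    {"dx": 0, "dy": 0, "dz": -0.9, "wx": 0, "wy": 0, "wz": 0},
    {"dx": 0, "dy": 0, "dz": -0.9, "wx": 0, "wy": 0, "wz": 0}
  ]
}}

```text
time_s: 45.3
eef_pos: [465.6, -94.4, 71.7]
ee_rot: [-0.414, 0.571, 0.575, 0.415]
force: [0.4, 0.4, -0.5]
grip_width: 0.985
grip_force: 0.0
```

>>> {"op": "step_arm", "data": {
  "increments": [
    {"dx": 0.3, "dy": 0, "dz": -0.9, "wx": 0, "wy": 0, "wz": 0},
    {"dx": 0.6, "dy": 0, "dz": -0.6, "wx": 0, "wy": 0, "wz": 0},
    {"dx": 0.6, "dy": 0, "dz": -0.3, "wx": 0, "wy": 0, "wz": 0},
    {"dx": 0, "dy": 0, "dz": 0, "wx": 0, "wy": 0, "wz": 0}
  ]
}}

```text
time_s: 45.7
eef_pos: [465.9, -124.5, 122.3]
ee_rot: [-0.413, 0.571, 0.575, 0.416]
force: [0.1, 0.8, -0.6]
grip_width: 0.985
grip_force: 0.0
```

```bash
python3 - <<'E'
from h import *
for v in("top","side"):
  cc=eyes.capture(v)
  for l in("cup","unit_a","spacer0","tape","screwdriver"):
    for d in eyes.landmark_of(v,l): 
      if d["p"]>.3: 
        R=d.get("R");print(v,l,round(d["p"],2),world(cc,d["point"]).round(1))
s=ctrl.sense();print(s["eef_pos"],s["force"],s["time_s"])
cc=eyes.capture("top");m=eyes.cut_out("top","cup")[0]["mask"];ys,xs=np.nonzero(m);print(xs.min(),xs.max(),ys.min(),ys.max())
h=cv2.inRange(cv2.cvtColor(cc["frame"],cv2.COLOR_BGR2HSV),(12,110,90),(35,255,255))
n,_,st,ce=cv2.connectedComponentsWithStats(h)
for i in range(1,n):
  w=onplane(cc,ce[i],9)
  if st[i,4]>=3 and 300<w[0]<800 and abs(w[1])<480: print(st[i,4],w.round())
E
```

```text
top cup 0.65 [466.3  -1.9  -3.8]
top cup 0.6 [ 536.7 -336.4    7.6]
top unit_a 0.97 [435.3 221.7   1.4]
top unit_a 0.8 [529.2 255.1   2.4]
top unit_a 0.56 [ 537.3 -334.7    5.7]
top spacer0 0.51 [469.3 338.9  10.3]
top spacer0 0.5 [486.  331.3  18.4]
top spacer0 0.4 [451.2 339.9  16.3]
top spacer0 0.39 [495.9 367.2  12.5]
top spacer0 0.34 [506.3 326.5   1.3]
top tape 0.67 [ 679.  -334.4   -1.5]
top screwdriver 0.67 [738.6 277.7  -0.9]
top screwdriver 0.67 [446.5 339.4  17.2]
top screwdriver 0.48 [430.4 224.3   2.8]
side unit_a 0.6 [431.  221.9   1.8]
side unit_a 0.57 [ 535.2 -333.     6.3]
side tape 0.93 [ 6.793e+02 -3.357e+02  5.000e-01]
side screwdriver 0.5 [739.3 273.   -2.7]
side screwdriver 0.46 [ 4.338e+02  2.203e+02 -4.000e-01]
[ 465.58545509 -123.35783828  120.59721965] [ 0.64798874 -0.78523788  0.20703717] 46.3
250 276 215 241
223 [ 546. -345.    9.]
199 [533. 264.   9.]
20 [559. 255.   9.]
23 [511. 240.   9.]
17 [ 516. -324.    9.]
15 [ 513. -338.    9.]
9 [502. 331.   9.]
20 [503. 266.   9.]
6 [ 515. -352.    9.]
27 [495. 366.   9.]
48 [479. 337.   9.]
6 [474. 319.   9.]
7 [459. 316.   9.]
22 [457. 224.   9.]
225 [429. 233.   9.]
23 [448. 340.   9.]
22 [411. 210.   9.]
```

```bash
python3 -c "
from rig import finish_job
print(finish_job())"
```

```text
the job is handed in; nothing more can be done
None
```

I handed the job in at about 46 s with the two ring units in the dispatch nests, the cross unit in the far reject nest and the empty cup upright on the bench; I counted seven spacers in the hardware compartment, not the eighth, which is probably hidden against a wall because the cup is empty and none showed elsewhere.

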